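Hook the latch return spring onto its post with a spring puller

ROBOT

A 6-joint arm with a two-finger parallel gripper is mounted at the origin on the work surface. World frame = base frame: x ahead of the robot, y to its left, z up, the work surface at z = 0. Lengths are in mm, angles in rad, forces in N, time in s.
With the tool pointing down it reaches from about 400 to 925 mm from the base axis. Payload 12.5 kg.
Tool frame: the origin (TCP) lies midway between the tips of the shut fingers; the grasp point (between the pads) lies 19 mm behind it; z points along the fingers, y is the direction in which the jaws open and shut (so a half turn about z gives the same grasp; the last joint's range is limited). The gripper opens to 95 mm and grips with 3 to 60 N. Pads are 20 mm wide; open, the fingers measure 119 mm over their backs; the gripper's body (75 mm by 180 mm) begins 59 mm behind the grasp point.
Start: joints at [-1.358, 0.491, 1.559, -0, 1.092, -0.106], TCP at [195.915, -593.518, 214.661] pointing down, gripper open.
Joint ranges: [-3.1, 3.1], [-0.84, 2.19], [0.05, 2.79], [-1.13, 4.28], [0.06, 2.93], [-2.69, 2.69]. Speed limits (rad/s): [2.22, 2.22, 2.79, 3.14, 3.14, 3.14].

INTERFACE

Orientations are given as [roll, pitch, yaw] about the fixed x, y, z axes, in that order (R = Rz(yaw) Ry(pitch) Rx(roll)).
In Python, from cell import env gives the robot as it stands.
- The arm moves only by the tool drive_tool, never from a script. Its argument "increments" is a list of rows, each a list of 2 entries, a list of its own where there are three numbers: the shift along the tool's x, y, z as a fraction of full scale, then the turn, a rotation vector about the tool's x, y, z as a fraction of full scale. In form: [[[x, y, z], [ax, ay, az]], ...]. A call has 1 to 5 rows; each row shifts and turns the commanded pose from where the row before left it, along the tool's axes as they then stand; what a row does not reach is not made up. Full scale, the value 1, is 30 mm for a shift and 0.08 rad for a turn. A row lasts 1/12 s, in which the tool goes at most 41.7 mm and 7.16 degrees, less where a joint would pass 70% of its speed; a pose out of reach is approached as far as the arm can. A call with a number of a shift or a turn outside -1 to 1 is refused whole. A call with a gripper value outside its range is refused whole. "jaw" is the opening, from -1 (shut) to 1 (fully open), so that 0 is half open, set as the call begins (left out, the last holds). The fingers move at their own pace and stop on an object; the grip force is fixed at half the most. Time passes only in rows, so rows that do not move let the fingers close. It gives the time, the measured TCP pose, the force and the opening at its end, in the units of the state.
- env.state(): the state, without advancing time (a new reading comes with each control period).
- env.read_camera(name): name is "scene" or "side" or "wrist"; returns a dict with "pixels" (420x560x3 uint8, blue, green, red), "vertical_fov" (degrees; the focal length in pixels is half the picture's height over the tangent of half this angle, whatever the lens; pixels are square), "cx", "cy" (the principal point, pixels), "world_to_cam" (4x4, takes a point from world to camera coordinates). Camera axes: x right, y down, z forward; pixel columns grow to the right and rows downward; lengths in mm; the calibration is good to about 2 mm. The wrist camera is an equidistant fisheye: a pixel r from the principal point sees the ray r / f radians off the axis. A picture is of the moment at which its call begins. There is no depth.
- env.job_done(): hands the job in, once; it reports no verdict.
Trained networks look in a picture, given as the dict that the camera call returned (one of the last four; its "shot" number tells which), for a name from the list of things; names that differ only in an ending like _2 or _b are one class to them, and where a whole thing is asked for, a point or a joint stands for the part that bears it (a point fixed in the world has none). Each returns a list of dicts, best first, with "score" (0 to 1); they miss things now and then, are a little off and sometimes report something else, mostly with a low value. They report only what shows in the picture. A call takes as long as a camera call.
- env.boxes_of(target, picture): "point" ([x, y, z] in mm, in world coordinates, good to about 4 mm: the middle of the surface that is visible of it).
- env.tip_of(target, picture): "point" ([x, y, z] in mm, in world coordinates, good to about 4 mm: a listed point, or the origin of a listed thing).
The state is a dict: "t": time; "joints": joint angles; "qvel": joint speeds; "tau": joint torques, N m; "eef_pos": TCP position; "tcp_rot": TCP orientation; "ft_force": force on the tool from outside, world axes, zero at the start; "moment": the same for the moment, N m; "opening": opening from 0.0 (shut) to 1.0 (fully open).
Only numpy, scipy, OpenCV 4.12 (cv2) and the standard library are available. Lean on these libraries where they do the work, as an engineer would, in place of code of your own. Each camera call takes 0.05 s, during which the arm holds its last target.

TASK

Take the spring puller from its wooden stand, put its ball tip into the eye at the free end of the latch return spring on the rack rail plate, stretch the spring and bring its hook round the anchor post so that the hook is left holding on the post by the spring's own pull, then put the puller back upright in its stand. Move the spring only with the puller, never with the gripper or arm, gently: do not overstretch it (50 mm at most) and never load its end with more than about 14 N. Leave the tub, the screwdriver and the can alone.

Things in the scene. Friction and masses are not known exactly. Their poses are not given: they have to be found in the camera images.
- rail_plate: Bare steel rail plate from an equipment rack, fixed on the bench, 250 x 160 x 6 mm. Origin: centre of its underside. Its x axis runs along its length from the spring's pivot towards the anchor slot; z up. A 24 mm high flange stands along the edge at y = +80 mm. The spring works in a level plane 34 mm above the bench.
- pivot (a point): Axis of the stud that carries the spring's fixed end, at plate x = -95, y = 0 mm, 34 mm above the bench. The spring swings freely (level, about this vertical axis) and stretches away from it; it cannot be lifted or tipped.
- slot_middle (a point): Middle of the dark cross slot, plate x = +38, y = 0 mm (133 mm from the pivot), at the spring's height (34 mm above the bench). The anchor post, a plain upright steel pin 8 mm in diameter, its top 50 mm above the bench, stands fixed at this x but anywhere from y = -18 to +18 mm along the slot: its own place is not measured, it must be felt or seen.
- spring: The whole dark steel coil spring with its hook, 16 mm coil diameter. Origin at the pivot; its x axis points along the spring from the pivot to the eye, z up. At the start it hangs slack, swung 0.36 to 0.6 rad clockwise (seen from above) from the plate's x axis, so the post is on its +y side.
- hook: The spring's free end, bent level from 4 mm wire; axes as the spring, origin on the spring's axis 77 mm from the pivot when slack. The wire cranks to y = -8 mm, runs as a straight shank there from x = 8 to x = 34 mm, then round a half-circle bend (see bend_centre) back to a tip at x = 28, y = +8 mm. The mouth is open to +y between x = 8 and x = 26 mm.
- bend_centre (a point): Centre of the hook's bend (inner radius 6 mm), at x = 34, y = 0 mm of the hook. With the spring stretched 35 to 45 mm (40 is best) the post goes in sideways through the mouth until the shank's inner face (hook y = -6 mm) meets it; as the spring is let back the post then slides along into the bend, to x = 36 mm of the hook.
- spring_end (a joint): Stretch of the spring in m, 0 when slack, more as it is pulled away from the pivot. Pull in N = 2 + 220 x stretch (about 11 N at 40 mm). With the hook home on the post it rests at about 0.020 (0.0165 to 0.0245, a little more the farther the post is off the slot's middle). More than 0.050 spoils the spring.
- spring_eye (a point): Centre of the round wire eye (16 mm inside, 24 mm outside) beyond the hook's bend, on the spring's axis 54 mm from the hook's origin, i.e. 131 mm + stretch from the pivot, 34 mm above the bench. The puller's tip goes down into it from above; the bench side is clear down to the plate's top, 28 mm below.
- puller: Spring puller, loose, 110 g, 107 mm long, standing upright in its stand. Origin: lowest point of its ball tip; z up along it. Steel ball 7 mm in diameter, steel shank 5 mm in diameter, then a black square handle 22 x 22 mm from z = 45 to z = 107 mm, sides along its x and y axes. With the tip about 10 mm below the spring's plane the ball is below the eye and the shank bears on the eye's wire.
- tool_stand: Light wooden block, fixed, 64 x 64 x 55 mm, sides along its x and y axes. Origin: centre of its underside. A vertical 17 mm hole, 50 mm deep, opens in the middle of its top. The puller's handle rests on the top with the shank in the hole, its origin then 10 mm above the bench.
- screw_tub: White open plastic tub 80 x 100 x 45 mm, loose, a bystander. Origin: centre of its underside.
- screwdriver: Screwdriver lying on the bench, a bystander.
- spray_can: Steel spray can 52 mm in diameter, 150 mm tall, a bystander. Origin: centre of its underside.

How it is judged:
By the outcome, as a careful person would: the job done as asked, in the order asked, and still so for the second after the job is handed in, with the robot touching nothing.
It also fails if it takes over 72 s, if anything falls off the work surface, if the arm or the gripper's body presses on something with over 40 N, if the wrist force passes 120 N, or if a joint passes its speed limit or range.

## Working session

There is one attempt and no reset: what is moved stays moved. The work goes in short steps, Python scripts to look and compute and a tool call to move; the robot and the scene stay as the last step left them, time stands still between calls to the robot, and variables do not carry over. Pictures are saved under pics/ and viewed, and the job is handed in when it is done.

Besides the shell and the picture viewer there is one more tool, called after "Call:" as a command line: name --argument value ..., lists and objects as JSON in quotes. drive_tool: Moves the arm, as the interface text tells. Its arguments: {"type":"object","properties":{"increments":{"type":"array","items":{"type":"array"}},"jaw":{"type":"number"}},"required":["increments"]}

```bash
ls; mkdir -p pics
cat > h.py <<'E'
import numpy as np,cv2
from cell import env
from scipy.spatial.transform import Rotation as R
def shot(n,f):
    p=env.read_camera(n); cv2.imwrite('pics/'+f,np.asarray(p['pixels'])); return p
def K(p):
    f=210/np.tan(np.radians(p['vertical_fov'])/2); return f,p['cx'],p['cy']
def proj(p,w,fish=False):
    f,cx,cy=K(p); c=np.asarray(p['world_to_cam'])@np.r_[w,1]
    if fish:
        r=np.hypot(c[0],c[1]); th=np.arctan2(r,c[2]); return cx+f*th*c[0]/r,cy+f*th*c[1]/r
    return cx+f*c[0]/c[2],cy+f*c[1]/c[2]
def atz(p,u,v,z,fish=False):
    f,cx,cy=K(p); M=np.asarray(p['world_to_cam']); x,y=u-cx,v-cy
    if fish:
        r=np.hypot(x,y); th=r/f; d=np.array([np.sin(th)*x/r,np.sin(th)*y/r,np.cos(th)])
    else: d=np.array([x/f,y/f,1])
    Rm=M[:3,:3]; o=-Rm.T@M[:3,3]; d=Rm.T@d
    return o+d*(z-o[2])/d[2]
E
python3 - <<'E'
from h import *
print(env.state())
for n in ['scene','side','wrist']:
    p=shot(n,n+'0.png'); print(n,p['vertical_fov'],p['cx'],p['cy'],np.round(p['world_to_cam'],3).tolist())
    for t in ['puller','tool_stand','rail_plate','spring','hook','spring_eye','bend_centre','pivot','slot_middle','screw_tub','spray_can']:
        r=env.tip_of(t,p)[:2]
        print(t,[(np.round(a['point'],1).tolist(),round(a['score'],2)) for a in r])
E
```

```text
pics
{'t': 0.0, 'joints': array([-1.35758965e+00,  4.91597728e-01,  1.55943592e+00, -8.06433406e-06,
        1.09169481e+00, -1.05585888e-01]), 'qvel': array([-0.00075592,  0.00100933,  0.00038132, -0.00190944, -0.00167234,
        0.00101047]), 'tau': array([-1.64781231e-04, -6.12650299e+01, -2.58185399e+01,  6.93572662e-02,
        4.82584024e-02, -9.73286024e-05]), 'eef_pos': array([ 195.86561582, -593.26839353,  214.04269175]), 'tcp_rot': array([-3.14046241e+00, -1.12590635e-04,  3.18796227e-01]), 'ft_force': array([ 0.49800632,  0.18971494, -0.11118495]), 'moment': array([-0.02899345, -0.04432149, -0.00821295]), 'opening': 1.0007239849346805}
scene 44.14287806657709 285.8658240978673 207.85569985138412 [[-0.503, 0.864, -0.018, 258.819], [0.686, 0.387, -0.617, -337.329], [-0.526, -0.323, -0.787, 1404.231], [0.0, 0.0, 0.0, 1.0]]
puller [([556.5, -255.0, 10.5], 0.84)]
tool_stand [([552.0, -248.7, 2.4], 0.77)]
rail_plate [([559.6, 56.4, 0.9], 0.78)]
spring []
hook [([594.1, 44.1, 35.7], 0.41)]
spring_eye [([599.5, 95.9, 29.3], 0.48)]
bend_centre [([598.6, 75.7, 34.1], 0.65), ([721.8
[... 568 characters left out ...]
95.0, 32.8], 0.54), ([595.1, 41.2, 36.7], 0.46)]
spring_eye [([596.8, 101.0, 34.3], 0.54)]
bend_centre [([596.6, 77.1, 34.7], 0.47), ([559.5, 57.6, -3.0], 0.27)]
pivot [([585.7, -37.6, 35.8], 0.83), ([556.9, -249.9, 0.9], 0.38)]
slot_middle [([547.7, 92.9, 34.2], 0.92), ([412.2, 345.7, -4.4], 0.5)]
screw_tub [([637.1, 388.3, -3.3], 0.57)]
spray_can [([723.2, -209.2, 0.3], 0.9)]
wrist 65.70646984690485 279.71940920954313 208.52760271262449 [[0.313, -0.95, 0.0, -624.825], [-0.907, -0.299, 0.296, -33.633], [-0.281, -0.093, -0.955, 392.267], [0.0, 0.0, 0.0, 1.0]]
puller []
tool_stand []
rail_plate []
spring []
hook []
spring_eye []
bend_centre []
pivot []
slot_middle []
screw_tub []
spray_can []
```

View pics/scene0.png

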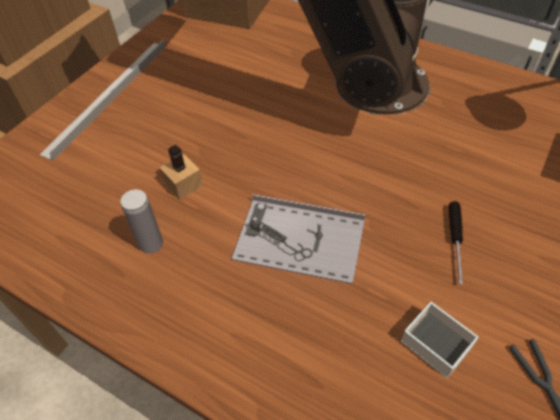

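View pics/side0.png

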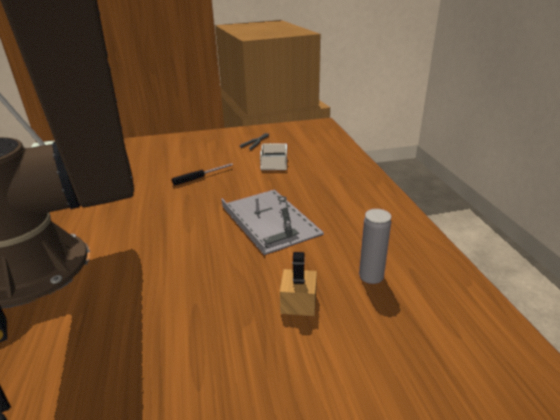

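View pics/wrist0.png

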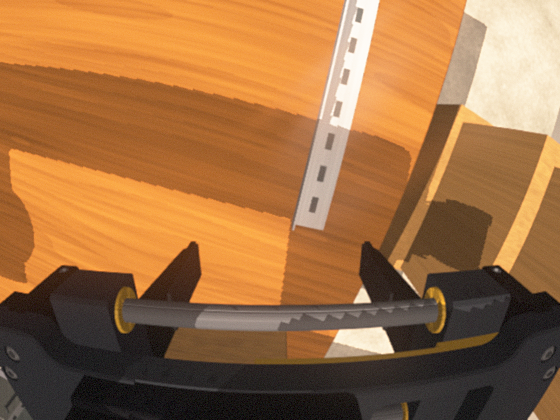

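Run:
```python
import cv2,numpy as np
a=cv2.imread('pics/scene0.png')[190:290,225:375]; b=cv2.imread('pics/scene0.png')[135:205,150:215]
c=cv2.imread('pics/side0.png')[185:255,215:330]; d=cv2.imread('pics/side0.png')[245:320,270:330]
cv2.imwrite('pics/z1.png',cv2.resize(a,None,fx=5,fy=5,interpolation=2))
s=[cv2.resize(x,(380,int(380*x.shape[0]/x.shape[1])),interpolation=2)[:400] for x in (b,d)]
h=max(x.shape[0] for x in s); s=[cv2.copyMakeBorder(x,0,h-x.shape[0],0,10,0) for x in s]
cv2.imwrite('pics/z2.png',np.hstack(s)); cv2.imwrite('pics/z3.png',cv2.resize(c,None,fx=6,fy=6,interpolation=2))
```

```text
(no output)
```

View pics/z1.png

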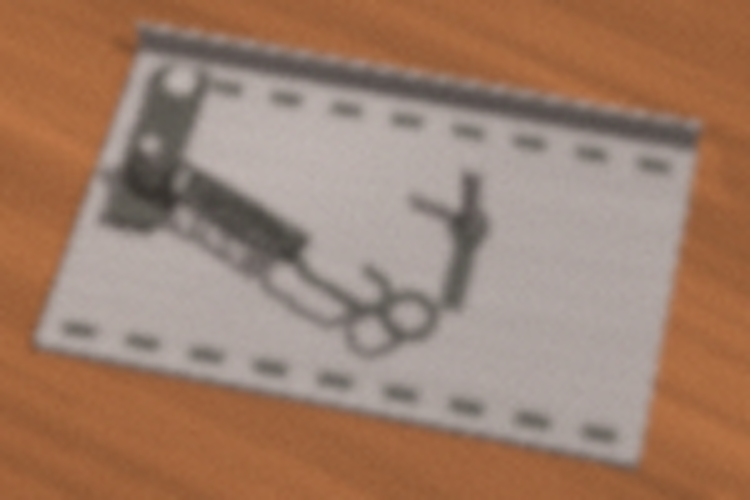

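View pics/z2.png

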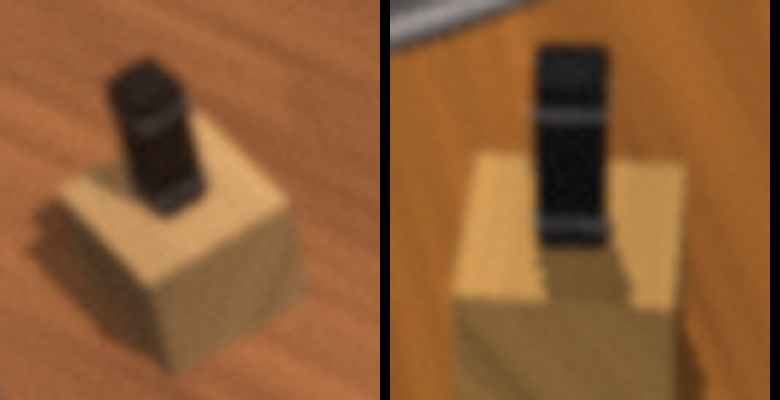

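View pics/z3.png

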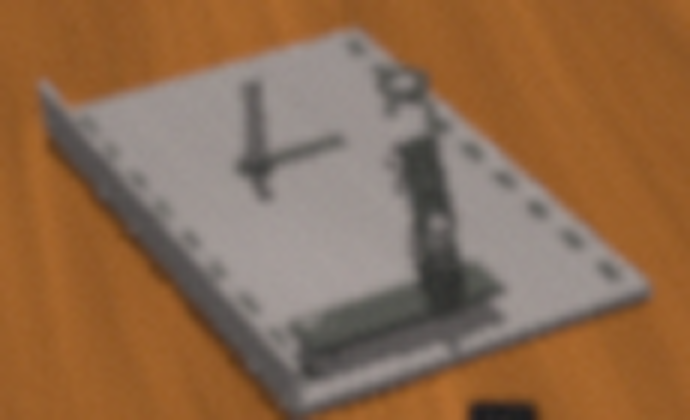

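Run:
```python
from h import *
s=env.read_camera('scene'); d=env.read_camera('side')
f=lambda *a: np.round(atz(*a),1)[:2]
print('post scene',f(s,318.4,235.6,6),f(s,307.6,229.8,50),'side',f(d,257.5,212.5,6),f(d,257,199.2,50))
print('eye scene',f(s,225+412/5,190+316/5,34),'side',f(d,215+404/6,185+82/6,34))
print('pivot',f(s,225+148/5,190+182/5,34))
# plate corners scene z=6: (35,345),(635,465) near edge -y ; far flange base
for u,v,z in [(35,347,6),(637,464,6),(700,125,30),(138,28,30)]: print('corner s',f(s,225+u/5,190+v/5,z))
for u,v,z in [(652,290,6),(357,30,6),(40,85,30)]: print('corner d',f(d,215+u/6,185+v/6,z))
k=65/380
for u,v in [(62,190),(155,280),(292,205),(200,115)]: print('stand s',f(s,150+u*k,135+v*k,55))
k=60/380
for u,v in [(473-390,155),(685-390,163),(675-390,308),(455-390,298)]: print('stand d',f(d,270+u*k,245+v*k,55))
for t in ['spring_eye','puller','pivot','slot_middle','tool_stand','bend_centre','rail_plate','hook']:
  for c in (s,d):
    print(t,[(np.round(a['point'],1).tolist(),round(a['score'],2)) for a in env.tip_of(t,c)[:2]])
```

```text
post scene [531.9  89.8] [558.   77.4] side [530.2  85.9] [529.9  78.3]
eye scene [598.2  99.2] side [597.9  91.8]
pivot [594.2 -27.7]
corner s [671.2 -35.8]
corner s [599.  201.2]
corner s [452.  157.5]
corner s [523.8 -77.8]
corner d [667.1 -47.1]
corner d [597.1 193. ]
corner d [444.8 136.8]
stand s [ 572.6 -287.5]
stand s [ 591.4 -228.6]
stand s [ 535.9 -206.3]
stand s [ 515.1 -265.5]
stand d [ 532.  -213.5]
stand d [ 593.8 -232.9]
stand d [ 572.9 -293.8]
stand d [ 513.  -274.8]
spring_eye [([598.2, 95.9, 29.0], 0.65)]
spring_eye [([585.0, -34.0, 32.9], 0.59), ([598.0, 99.9, 37.0], 0.48)]
puller [([556.4, -252.3, 11.0], 0.53)]
puller []
pivot [([580.0, -36.7, 30.5], 0.79)]
pivot [([585.5, -34.6, 33.0], 0.92)]
slot_middle [([581.7, -37.4, 32.6], 0.6), ([545.6, 96.1, 35.7], 0.56)]
slot_middle [([546.3, 93.6, 33.5], 0.63)]
tool_stand [([551.7, -249.7, 3.8], 0.56)]
tool_stand [([560.4, -251.9, -3.4], 0.6)]
bend_centre [([597.9, 75.8, 37.7], 0.63)]
bend_centre [([597.7, 74.2, 33.9], 0.48), ([598.5, 100.0, 36.1], 0.27)]
rail_plate [([558.9, 57.8, 2.8], 0.7), ([724.1, -208.9, 0.0], 0.38)]
rail_plate [([558.4, 58.1, -1.4], 0.96), ([635.1, 388.3, -0.4], 0.28)]
hook [([594.9, 42.4, 32.6], 0.51), ([599.9, 96.6, 31.0], 0.35)]
hook [([595.1, 42.1, 36.6], 0.6)]
```

```bash
cat > plan.py <<'E'
import sys,json
from h import *
def plan(x,y,z,yaw,step=0.9,rs=0.9):
    s=env.state(); p=np.array(s['eef_pos']); r=R.from_euler('xyz',s['tcp_rot'])
    tgt=np.array([x,y,z],float); rt=R.from_euler('xyz',[np.pi,0,yaw])
    w=(r.inv()*rt).as_rotvec(); d=tgt-p
    n=max(1,int(np.ceil(max(np.linalg.norm(d)/30/step,np.linalg.norm(w)/.08/rs))))
    rows=[]
    for i in range(n):
        cur=r*R.from_rotvec(w*i/n)
        rows.append([np.round(cur.inv().apply(d/n)/30,2).tolist(),np.round(w/n/.08,2).tolist()])
    print('t',round(s['t'],2),'pos',p.round(1),'rot',np.round(s['tcp_rot'],3),'F',np.round(s['ft_force'],1),'n',n)
    for i in range(0,n,5): print(json.dumps(rows[i:i+5]))
if __name__=='__main__': plan(*map(float,sys.argv[1:]))
E
python3 plan.py 554 -250.5 200 -0.306
```

```text
t 2.7 pos [ 195.9 -593.5  214.6] rot [3.142 0.    0.319] F [ 0.   0.  -0.7] n 19
[[[0.79, -0.37, 0.03], [0.0, -0.0, 0.41]], [[0.77, -0.4, 0.03], [0.0, -0.0, 0.41]], [[0.76, -0.43, 0.03], [0.0, -0.0, 0.41]], [[0.74, -0.45, 0.03], [0.0, -0.0, 0.41]], [[0.73, -0.47, 0.03], [0.0, -0.0, 0.41]]]
[[[0.71, -0.5, 0.03], [0.0, -0.0, 0.41]], [[0.7, -0.52, 0.03], [0.0, -0.0, 0.41]], [[0.68, -0.54, 0.03], [0.0, -0.0, 0.41]], [[0.66, -0.57, 0.03], [0.0, -0.0, 0.41]], [[0.64, -0.59, 0.03], [0.0, -0.0, 0.41]]]
[[[0.62, -0.61, 0.03], [0.0, -0.0, 0.41]], [[0.6, -0.63, 0.03], [0.0, -0.0, 0.41]], [[0.58, -0.65, 0.03], [0.0, -0.0, 0.41]], [[0.56, -0.67, 0.03], [0.0, -0.0, 0.41]], [[0.54, -0.68, 0.03], [0.0, -0.0, 0.41]]]
[[[0.51, -0.7, 0.03], [0.0, -0.0, 0.41]], [[0.49, -0.72, 0.03], [0.0, -0.0, 0.41]], [[0.47, -0.73, 0.03], [0.0, -0.0, 0.41]], [[0.44, -0.75, 0.03], [0.0, -0.0, 0.41]]]
```

Call:
drive_tool --increments '[[[0.79,-0.37,0.03],[0,0,0.41]],[[0.77,-0.4,0.03],[0,0,0.41]],[[0.76,-0.43,0.03],[0,0,0.41]],[[0.74,-0.45,0.03],[0,0,0.41]],[[0.73,-0.47,0.03],[0,0,0.41]]]' --jaw 1

```text
t: 3.12
eef_pos: [290.8, -502.5, 210.2]
tcp_rot: [3.141, -0.0, 0.153]
ft_force: [-0.6, -1.1, 0.6]
opening: 0.997
```

Call:
drive_tool --increments '[[[0.71,-0.5,0.03],[0,0,0.41]],[[0.7,-0.52,0.03],[0,0,0.41]],[[0.68,-0.54,0.03],[0,0,0.41]],[[0.66,-0.57,0.03],[0,0,0.41]],[[0.64,-0.59,0.03],[0,0,0.41]]]'

```text
t: 3.53
eef_pos: [385.1, -412.0, 205.7]
tcp_rot: [3.141, -0.0, -0.011]
ft_force: [0.8, 0.0, -0.4]
opening: 0.999
```

Call:
drive_tool --increments '[[[0.62,-0.61,0.03],[0,0,0.41]],[[0.6,-0.63,0.03],[0,0,0.41]],[[0.58,-0.65,0.03],[0,0,0.41]],[[0.56,-0.67,0.03],[0,0,0.41]],[[0.54,-0.68,0.03],[0,0,0.41]]]'

```text
t: 3.95
eef_pos: [479.2, -321.4, 201.2]
tcp_rot: [3.141, -0.0, -0.175]
ft_force: [-0.4, 0.0, -0.5]
opening: 1.001
```

```bash
python3 - <<'E'
from h import *
p=shot('wrist','w1.png')
M=np.asarray(p['world_to_cam']); print('cam',(-M[:3,:3].T@M[:3,3]).round(1), env.state()['eef_pos'].round(1))
for t in ['puller','tool_stand']:
    print(t,[(np.round(a['point'],1).tolist(),round(a['score'],2)) for a in env.tip_of(t,p)[:2]],[(np.round(a['point'],1).tolist(),round(a['score'],2)) for a in env.boxes_of(t,p)[:2]])
E
python3 plan.py 554 -250.5 200 -0.306
```

```text
cam [ 561.7 -335.9  371.4] [ 481.6 -318.8  201. ]
puller [([555.8, -253.1, 7.3], 0.8), ([585.8, -31.8, 32.5], 0.65)] []
tool_stand [([555.2, -250.8, 10.0], 0.7)] [([552.7, -262.6, 57.2], 0.71)]
t 4.2 pos [ 478.1 -322.7  201.1] rot [ 3.141  0.    -0.172] F [ 0.   0.8 -0.9] n 4
[[[0.52, -0.7, 0.01], [0.0, 0.0, 0.42]], [[0.5, -0.72, 0.01], [0.0, 0.0, 0.42]], [[0.47, -0.73, 0.01], [0.0, 0.0, 0.42]], [[0.45, -0.75, 0.01], [0.0, 0.0, 0.42]]]
```

View pics/w1.png

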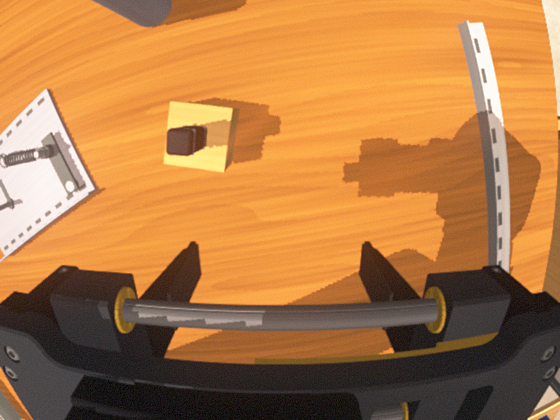

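Run:
```python
from h import *
im=cv2.imread('pics/w1.png'); cv2.imwrite('pics/w1z.png',cv2.resize(im[85:190,150:255],None,fx=6,fy=6,interpolation=2))
# pose at w1 is close to now (static): reuse a new frame
p=shot('wrist','w1b.png')
q=np.array([atz(p,u,v,55,True)[:2] for u,v in [(170,101),(239,108),(226,172),(164,164)]])
print(q.round(1),q.mean(0)); 
for i in range(4): e=q[(i+1)%4]-q[i]; print(np.linalg.norm(e).round(1),(np.arctan2(e[1],e[0])%(np.pi/2)-np.pi/2).round(3))
```

```text
[[ 592.7 -232.1]
 [ 570.5 -298.9]
 [ 510.8 -273.9]
 [ 531.5 -211.5]] [ 551.38933964 -254.12709123]
70.4 -0.32
64.7 -0.396
65.8 -0.32
64.6 -0.325
```

View pics/w1z.png

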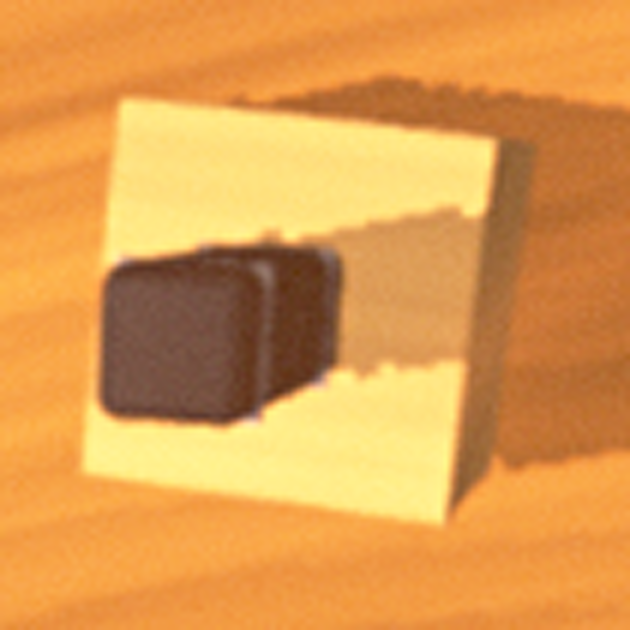

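```bash
python3 - <<'E'
from h import *
p=env.read_camera('wrist')
for z,c in ((55,[(120,100),(498,138),(445,520),(82,470)]),(117,[(106,260),(270,258),(256,422),(100,412)])):
  q=np.array([atz(p,150+u/6,85+v/6,z,True)[:2] for u,v in c])
  print(q.round(1),q.mean(0)); 
  for i in range(4): e=q[(i+1)%4]-q[i]; print(np.linalg.norm(e).round(1),(np.arctan2(e[1],e[0])%(np.pi/2)-np.pi/2).round(3))
E
python3 plan.py 553.5 -252 200 -0.33
```

```text
[[ 591.9 -232.4]
 [ 571.5 -293.6]
 [ 511.3 -272.5]
 [ 532.1 -211.7]] [ 551.70862533 -252.54669177]
64.5 -0.322
63.8 -0.337
64.3 -0.33
63.3 -0.334
[[ 565.  -246.5]
 [ 560.2 -269.2]
 [ 539.  -262.5]
 [ 544.9 -240.9]] [ 552.27056617 -254.7475302 ]
23.2 -0.211
22.2 -0.305
22.4 -0.268
20.8 -0.273
t 4.3 pos [ 477.8 -323.1  201.2] rot [ 3.141  0.    -0.174] F [-0.4 -0.4 -0.7] n 4
[[[0.52, -0.69, 0.01], [0.0, -0.0, 0.49]], [[0.49, -0.71, 0.01], [0.0, -0.0, 0.49]], [[0.46, -0.73, 0.01], [0.0, -0.0, 0.49]], [[0.43, -0.75, 0.01], [0.0, -0.0, 0.49]]]
```

Call:
drive_tool --increments '[[[0.51,-0.7,0.01],[0,0,0.43]],[[0.48,-0.72,0.01],[0,0,0.43]],[[0.46,-0.73,0.01],[0,0,0.43]],[[0.43,-0.75,0.01],[0,0,0.43]],[[0,0,0],[0,0,0]]]'

```text
t: 4.72
eef_pos: [554.6, -248.5, 199.9]
tcp_rot: [-3.141, -0.001, -0.311]
ft_force: [-0.3, -0.6, -0.1]
opening: 0.999
```

```bash
python3 - <<'E'
from h import *
p=shot('wrist','w2.png')
for t in ['puller','tool_stand']:
    print(t,[(np.round(a['point'],1).tolist(),round(a['score'],2)) for a in env.tip_of(t,p)[:2]])
s=env.state()
for w in [(552.5,-252,117)]: print(proj(p,w,True))
E
python3 plan.py 552.5 -252.5 60.5 -0.31
```

```text
puller [([557.3, -251.3, 10.2], 0.97)]
tool_stand [([550.9, -251.0, 1.7], 0.81)]
(np.float64(284.66558545699166), np.float64(215.85889865327476))
t 4.87 pos [ 552.2 -250.8  199.8] rot [ 3.141  0.    -0.31 ] F [0.1 0.9 0. ] n 6
[[[0.0, 0.01, 0.77], [0.0, 0.0, -0.0]], [[0.0, 0.01, 0.77], [0.0, 0.0, -0.0]], [[0.0, 0.01, 0.77], [0.0, 0.0, -0.0]], [[0.0, 0.01, 0.77], [0.0, 0.0, -0.0]], [[0.0, 0.01, 0.77], [0.0, 0.0, -0.0]]]
[[[0.0, 0.01, 0.77], [0.0, 0.0, -0.0]]]
```

View pics/w2.png

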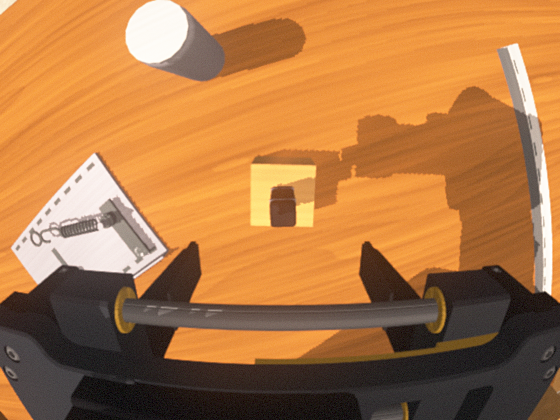

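Call:
drive_tool --increments '[[[0,0.01,0.77],[0,0,0]],[[0,0.01,0.77],[0,0,0]],[[0,0.01,0.77],[0,0,0]],[[0,0.01,0.77],[0,0,0]],[[0,0.01,0.77],[0,0,0]]]'

```text
t: 5.28
eef_pos: [551.3, -253.0, 83.7]
tcp_rot: [3.141, -0.0, -0.312]
ft_force: [0.6, -0.3, -1.1]
opening: 0.996
```

Call:
drive_tool --increments '[[[0,0.01,0.72],[0,0,0]],[[0,0,0],[0,0,0]]]'

```text
t: 5.45
eef_pos: [549.7, -252.3, 59.4]
tcp_rot: [-3.141, 0.006, -0.312]
ft_force: [0.5, 0.4, -0.1]
opening: 1.002
```

Call:
drive_tool --increments '[[[0,0,0],[0,0,0]],[[0,0,0],[0,0,0]],[[0,0,0],[0,0,0]],[[0,0,0],[0,0,0]],[[0,0,0],[0,0,0]]]' --jaw -1

```text
t: 5.87
eef_pos: [552.6, -252.1, 63.9]
tcp_rot: [3.141, -0.002, -0.311]
ft_force: [0.4, -0.1, -0.4]
opening: 0.708
```

Call:
drive_tool --increments '[[[0,0,0],[0,0,0]],[[0,0,0],[0,0,0]]]'

```text
t: 6.03
eef_pos: [552.4, -251.8, 63.2]
tcp_rot: [3.141, -0.001, -0.311]
ft_force: [0.0, -0.3, 0.2]
opening: 0.567
```

Run:
```python
from h import *
shot('wrist','w3.png')
s=env.state();print(s['eef_pos'],s['tcp_rot'],s['opening'],s['ft_force'],s['moment'],s['t'])
```

```text
[ 552.3726309  -251.84336632   63.08561691] [ 3.14142475e+00 -4.01824633e-04 -3.10710368e-01] 0.521257846399114 [ 0.83735546 -0.70345783 -0.50114584] [ 0.03352668 -0.02263452  0.02658408] 6.0833
```

View pics/w3.png

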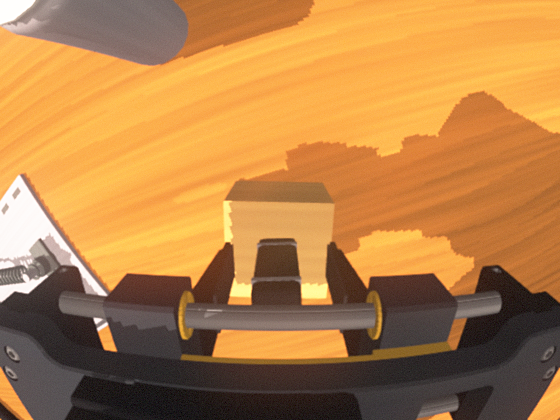

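Call:
drive_tool --increments '[[[0,0,0.07],[0,0,0]],[[0,0,0],[0,0,0]],[[0,0,0],[0,0,0]],[[0,0,0],[0,0,0]],[[0,0,0],[0,0,0]]]'

```text
t: 6.5
eef_pos: [552.3, -251.8, 60.6]
tcp_rot: [3.142, 0.0, -0.311]
ft_force: [0.4, 0.1, 0.2]
opening: 0.231
```

Call:
drive_tool --increments '[[[0,0,0],[0,0,0]],[[0,0,0],[0,0,0]]]'

```text
t: 6.67
eef_pos: [552.2, -251.8, 60.7]
tcp_rot: [3.142, 0.0, -0.311]
ft_force: [0.8, 0.2, -1.0]
opening: 0.231
```

Run:
```python
from h import *
s=env.state();print(s['eef_pos'],s['tcp_rot'],s['opening'],s['ft_force'],s['moment'],s['t'])
```

```text
[ 552.23726829 -251.81898042   60.66250615] [ 3.14153720e+00  1.03089798e-04 -3.10776061e-01] 0.2313903407754295 [ 0.77149258  0.19702534 -0.96143643] [0.07072355 0.03889147 0.03851546] 6.6667
```

Call:
drive_tool --increments '[[[0,0,-0.5],[0,0,0]],[[0,0,-0.8],[0,0,0]],[[0,0,-0.8],[0,0,0]],[[0,0,-0.8],[0,0,0]],[[0,0,-0.4],[0,0,0]]]'

```text
t: 7.08
eef_pos: [552.9, -252.2, 162.5]
tcp_rot: [3.141, -0.003, -0.311]
ft_force: [0.6, -0.5, -0.4]
opening: 0.232
```

```bash
python3 plan.py 598 97 130 0.291; python3 -c "
from h import *
p=shot('scene','s2.png')
im=cv2.imread('pics/s2.png');cv2.imwrite('pics/s2z.png',cv2.resize(im[80:220,130:280],None,fx=4,fy=4,interpolation=2))"
```

```text
t 7.08 pos [ 552.9 -252.2  162.5] rot [ 3.141e+00 -3.000e-03 -3.110e-01] F [ 0.6 -0.5 -0.4] n 14
[[[-0.15, -0.82, 0.08], [0.0, -0.0, -0.54]], [[-0.12, -0.83, 0.08], [0.0, -0.0, -0.54]], [[-0.08, -0.83, 0.08], [0.0, -0.0, -0.54]], [[-0.04, -0.84, 0.08], [0.0, -0.0, -0.54]], [[-0.01, -0.84, 0.08], [0.0, -0.0, -0.54]]]
[[[0.03, -0.84, 0.08], [0.0, -0.0, -0.54]], [[0.06, -0.84, 0.08], [0.0, -0.0, -0.54]], [[0.1, -0.83, 0.08], [0.0, -0.0, -0.54]], [[0.13, -0.83, 0.08], [0.0, -0.0, -0.54]], [[0.17, -0.82, 0.08], [0.0, -0.0, -0.54]]]
[[[0.21, -0.81, 0.08], [0.0, -0.0, -0.54]], [[0.24, -0.8, 0.08], [0.0, -0.0, -0.54]], [[0.27, -0.79, 0.08], [0.0, -0.0, -0.54]], [[0.31, -0.78, 0.08], [0.0, -0.0, -0.54]]]
```

View pics/s2z.png

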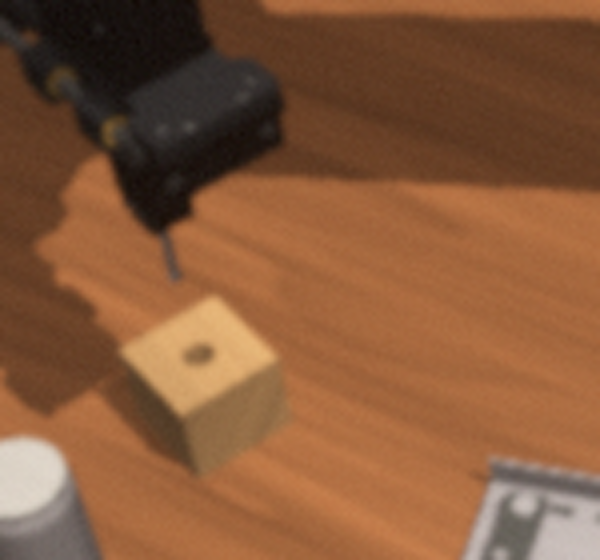

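Call:
drive_tool --increments '[[[-0.15,-0.82,0.04],[0,0,-0.54]],[[-0.12,-0.83,0.04],[0,0,-0.54]],[[-0.08,-0.83,0.04],[0,0,-0.54]],[[-0.04,-0.84,0.04],[0,0,-0.54]],[[-0.01,-0.84,0.04],[0,0,-0.54]]]'

```text
t: 7.55
eef_pos: [568.1, -126.1, 153.0]
tcp_rot: [-3.142, 0.001, -0.093]
ft_force: [-0.2, -0.2, -0.8]
opening: 0.23
```

Call:
drive_tool --increments '[[[0.03,-0.84,0.04],[0,0,-0.54]],[[0.06,-0.84,0.04],[0,0,-0.54]],[[0.1,-0.83,0.04],[0,0,-0.54]],[[0.13,-0.83,0.04],[0,0,-0.54]],[[0.17,-0.82,0.04],[0,0,-0.54]]]'

```text
t: 7.97
eef_pos: [583.9, -1.1, 146.9]
tcp_rot: [-3.141, 0.001, 0.123]
ft_force: [0.3, -0.4, -1.0]
opening: 0.231
```

Call:
drive_tool --increments '[[[0.21,-0.81,0.04],[0,0,-0.54]],[[0.24,-0.8,0.04],[0,0,-0.54]],[[0.27,-0.79,0.04],[0,0,-0.54]],[[0.31,-0.78,0.04],[0,0,-0.54]],[[0,0,0],[0,0,0]]]'

```text
t: 8.38
eef_pos: [596.7, 100.7, 141.9]
tcp_rot: [-3.141, 0.001, 0.299]
ft_force: [-0.8, 0.6, -0.7]
opening: 0.228
```

Call:
drive_tool --increments '[[[0,0,0],[0,0,0]],[[0,0,0],[0,0,0]]]'

```text
t: 8.55
eef_pos: [596.6, 96.8, 142.4]
tcp_rot: [3.142, 0.001, 0.294]
ft_force: [-0.0, -0.8, -0.6]
opening: 0.228
```

```bash
cat > look.py <<'E'
import sys
from h import *
tag=sys.argv[1]
s=env.state(); print('t',round(s['t'],2),np.round(s['eef_pos'],1),np.round(s['tcp_rot'],3),'F',np.round(s['ft_force'],1),'M',np.round(s['moment'],2),s['opening'].round(3))
P={n:shot(n,tag+n+'.png') for n in ['wrist','scene','side']}
for t in ['puller','spring_eye','bend_centre','pivot','slot_middle']:
  for n,p in P.items():
    print(t,n,[(np.round(a['point'],1).tolist(),round(a['score'],2)) for a in env.tip_of(t,p)[:2]])
ims=[cv2.imread('pics/'+tag+n+'.png') for n in ('scene','side')]
def crop(im,p,w,h=70,k=5):
    u,v=map(int,proj(p,w)); u0,v0=max(u-h,0),max(v-h,0); c=im[v0:v0+2*h,u0:u0+2*h]; print('crop0',u0,v0); return cv2.resize(c,None,fx=k,fy=k,interpolation=2)
c=s['eef_pos'].copy(); c[2]=40
hh=38
A=[crop(ims[0],P['scene'],c,hh),crop(ims[1],P['side'],c,hh)]
cv2.imwrite('pics/'+tag+'z.png',np.hstack(A))
E
python3 look.py a
```

```text
Traceback (most recent call last):
  File "look.py", line 4, in <module>
    s=env.state(); print('t',round(s['t'],2),np.round(s['eef_pos'],1),np.round(s['tcp_rot'],3),'F',np.round(s['ft_force'],1),'M',np.round(s['moment'],2),s['opening'].round(3))
                                                                                                                                                         ^^^^^^^^^^^^^^^^^^
AttributeError: 'float' object has no attribute 'round'
```

```bash
sed -i "s/s\['opening'\].round(3)/round(s['opening'],3)/" look.py
python3 look.py a
```

```text
t 8.55 [596.6  96.8 142.4] [3.142e+00 1.000e-03 2.940e-01] F [-0.  -0.8 -0.6] M [ 0.07 -0.01 -0.02] 0.228
puller wrist [([602.3, 95.1, 87.5], 0.82), ([406.7, 344.8, 1.8], 0.7)]
puller scene [([600.4, 95.9, 90.0], 0.8)]
puller side [([597.4, 95.5, 92.2], 0.42)]
spring_eye wrist [([600.4, 96.6, 34.9], 0.74), ([603.5, 95.9, 92.3], 0.54)]
spring_eye scene [([599.0, 100.7, 31.5], 0.61), ([546.5, 98.0, 34.8], 0.56)]
spring_eye side [([597.4, 99.3, 37.3], 0.4), ([584.7, -34.8, 35.2], 0.29)]
bend_centre wrist [([594.5, 73.1, 32.0], 0.86)]
bend_centre scene [([595.4, 77.2, 36.2], 0.67)]
bend_centre side [([595.5, 80.6, 38.5], 0.48)]
pivot wrist [([586.3, -31.1, 31.5], 0.79)]
pivot scene [([580.7, -37.9, 31.6], 0.83)]
pivot side [([583.1, -34.2, 35.5], 0.81)]
slot_middle wrist [([547.6, 95.5, 36.5], 0.61)]
slot_middle scene [([545.6, 95.3, 37.0], 0.93)]
slot_middle side [([544.9, 90.7, 35.7], 0.77)]
crop0 268 212
crop0 243 157
```

View pics/awrist.png

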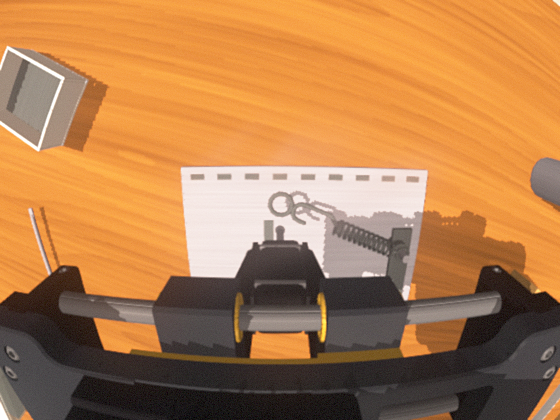

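View pics/az.png

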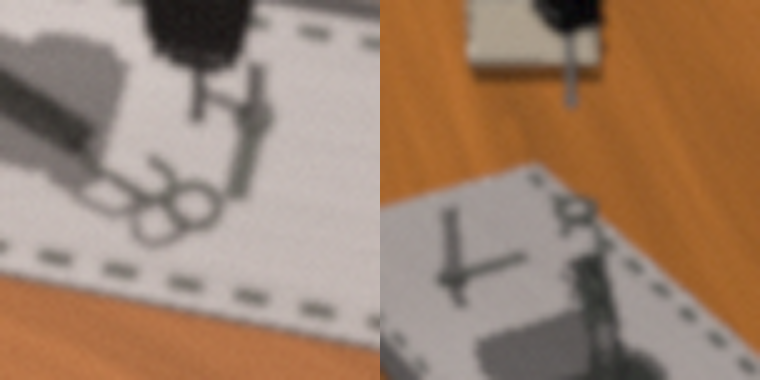

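Run:
```python
from h import *
im=cv2.imread('pics/awrist.png'); cv2.imwrite('pics/awz.png',cv2.resize(im[185:275,230:330],None,fx=7,fy=6,interpolation=2))
P={n:env.read_camera(n) for n in ['wrist','scene','side']}
f=lambda *a: np.round(atz(*a),1)[:2]
tz=95.2
print('tip',f(P['wrist'],279.3,230.5,tz,True),f(P['scene'],307.6,235,tz),f(P['side'],281,177,tz))
print('eye',f(P['wrist'],281,206,34,True),f(P['scene'],307,252.6,34),f(P['side'],282,199,34))
```

```text
tip [596.5  97.7] [597.4  98.2] [596.7  95.3]
eye [596.9  96.3] [597.3  97.9] [596.7  90.4]
```

View pics/awz.png

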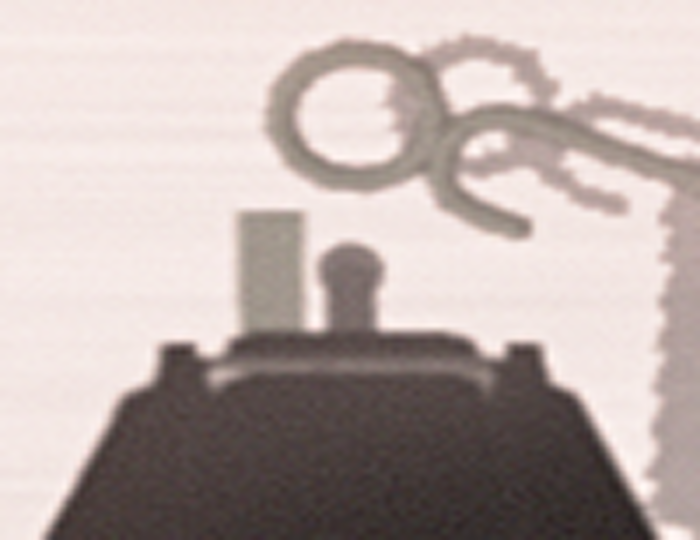

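Call:
drive_tool --increments '[[[0,0,0.5],[0,0,0]],[[0,0,0.5],[0,0,0]],[[0,0,0.4],[0,0,0]],[[0,0,0.1],[0,0,0]],[[0,0,0],[0,0,0]]]'

```text
t: 10.02
eef_pos: [596.5, 97.2, 97.0]
tcp_rot: [-3.141, 0.002, 0.294]
ft_force: [0.3, 0.4, -0.1]
opening: 0.231
```

```bash
python3 look.py b; python3 -c "
import cv2
im=cv2.imread('pics/bwrist.png'); cv2.imwrite('pics/bwz.png',cv2.resize(im[165:265,230:330],None,fx=6,fy=6,interpolation=2))"
```

```text
t 10.02 [596.5  97.2  97. ] [-3.141e+00  2.000e-03  2.940e-01] F [ 0.3  0.4 -0.1] M [-0.    0.01 -0.04] 0.231
puller wrist [([603.9, 96.4, 46.0], 0.92)]
puller scene [([599.9, 94.6, 48.3], 0.64), ([592.8, 43.5, 33.4], 0.46)]
puller side [([598.8, 100.3, 35.6], 0.69), ([598.3, 96.9, 46.9], 0.55)]
spring_eye wrist [([601.3, 97.5, 34.7], 0.89)]
spring_eye scene [([599.8, 95.4, 32.2], 0.41)]
spring_eye side [([600.8, 100.8, 35.5], 0.41)]
bend_centre wrist [([594.3, 73.0, 35.2], 0.65), ([583.6, -38.0, 31.1], 0.49)]
bend_centre scene [([594.6, 75.7, 37.4], 0.52)]
bend_centre side [([595.5, 76.3, 33.6], 0.36)]
pivot wrist [([586.2, -33.3, 33.8], 0.63)]
pivot scene [([578.7, -37.8, 30.6], 0.74), ([594.2, 41.7, 32.8], 0.74)]
pivot side [([587.6, -33.1, 36.5], 0.76)]
slot_middle wrist [([561.3, 58.9, -1.7], 0.56)]
slot_middle scene [([548.0, 95.2, 36.2], 0.91), ([409.0, 346.5, 3.5], 0.48)]
slot_middle side [([412.4, 345.5, -2.2], 0.72), ([548.1, 93.3, 35.1], 0.64)]
crop0 268 212
crop0 243 157
```

View pics/bwz.png

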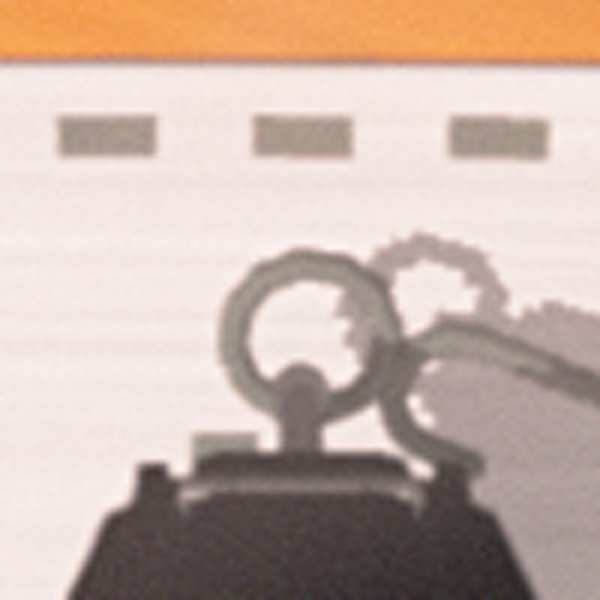

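View pics/bz.png

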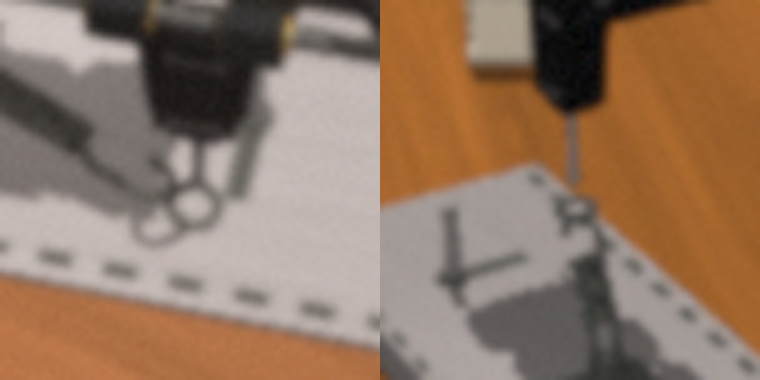

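Run:
```python
from h import *
p=env.read_camera('wrist'); f=lambda *a: np.round(atz(*a),1)[:2]
print('tip',f(p,280.2,229.2,49.8,True),'eye',f(p,281.7,221.3,34,True))
```

```text
tip [597.5  97.3] eye [598.3  96.3]
```

Call:
drive_tool --increments '[[[0.02,0.03,0.2],[0,0,0]],[[0,0,0.2],[0,0,0]],[[0,0,0.2],[0,0,0]],[[0,0,0.15],[0,0,0]],[[0,0,0],[0,0,0]]]'

```text
t: 11.38
eef_pos: [597.2, 96.5, 74.0]
tcp_rot: [-3.141, 0.002, 0.294]
ft_force: [-0.0, -0.7, -1.4]
opening: 0.231
```

```bash
python3 look.py c; python3 -c "
import cv2
im=cv2.imread('pics/cwrist.png'); cv2.imwrite('pics/cwz.png',cv2.resize(im[165:265,230:330],None,fx=6,fy=6,interpolation=2))"
```

```text
t 11.38 [597.2  96.5  74. ] [-3.141e+00  2.000e-03  2.940e-01] F [-0.  -0.7 -1.4] M [-0.07  0.02  0.02] 0.231
puller wrist [([600.3, 95.8, 19.3], 0.83)]
puller scene [([602.0, 95.3, 25.0], 0.64)]
puller side [([601.2, 98.0, 24.5], 0.45)]
spring_eye wrist [([601.5, 91.0, 34.8], 0.96)]
spring_eye scene [([596.1, 96.0, 30.2], 0.44), ([559.7, 56.6, 2.5], 0.17)]
spring_eye side [([600.0, 98.1, 35.7], 0.47)]
bend_centre wrist [([594.7, 72.2, 31.4], 0.95)]
bend_centre scene [([598.3, 75.4, 36.9], 0.55)]
bend_centre side [([594.9, 74.8, 34.9], 0.37), ([722.0, -207.8, 2.4], 0.2)]
pivot wrist [([585.4, -28.7, 34.1], 0.83)]
pivot scene [([578.7, -38.0, 31.7], 0.64)]
pivot side [([585.0, -36.5, 38.6], 0.6)]
slot_middle wrist []
slot_middle scene [([545.6, 94.6, 36.4], 0.68)]
slot_middle side [([546.2, 97.6, 33.8], 0.62)]
crop0 268 212
crop0 243 157
```

View pics/cwz.png

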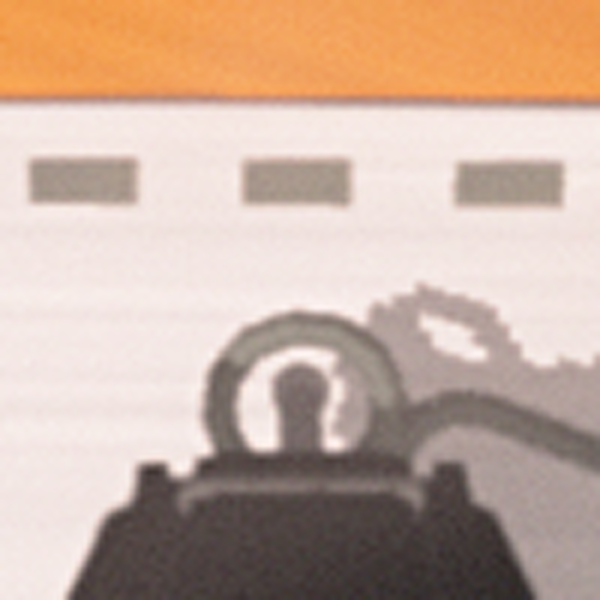

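View pics/cz.png

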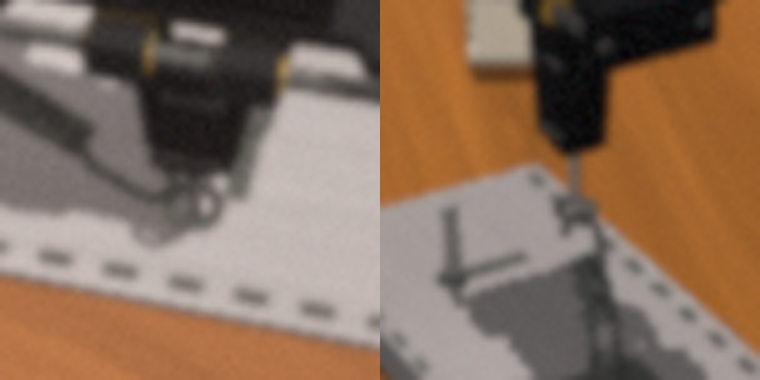

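Call:
drive_tool --increments '[[[0.08,-0.19,0],[0,0,0]],[[0.08,-0.19,0],[0,0,0]],[[0.08,-0.19,0],[0,0,0]],[[0.08,-0.19,0],[0,0,0]],[[0,0,0],[0,0,0]]]'

```text
t: 12.7
eef_pos: [600.2, 121.9, 75.3]
tcp_rot: [3.141, 0.001, 0.295]
ft_force: [-0.1, -6.1, -0.3]
opening: 0.232
```

```bash
python3 look.py d; python3 -c "
import cv2
im=cv2.imread('pics/dwrist.png'); cv2.imwrite('pics/dwz.png',cv2.resize(im[165:265,230:330],None,fx=6,fy=6,interpolation=2))"
```

```text
t 12.7 [600.2 121.9  75.3] [3.141e+00 1.000e-03 2.950e-01] F [-0.1 -6.1 -0.3] M [-1.41  0.17  0.01] 0.232
puller wrist [([606.6, 119.5, 20.5], 0.87), ([594.8, 65.6, 37.3], 0.69)]
puller scene [([603.5, 121.9, 24.0], 0.76)]
puller side [([601.1, 122.4, 25.6], 0.44)]
spring_eye wrist [([602.9, 111.8, 38.4], 0.66), ([555.3, 56.5, -0.5], 0.21)]
spring_eye scene [([601.8, 114.9, 29.6], 0.48), ([636.0, 383.7, -0.9], 0.15)]
spring_eye side [([582.2, -31.7, 35.8], 0.71), ([598.6, 119.5, 33.2], 0.55)]
bend_centre wrist [([596.2, 90.1, 31.4], 0.91)]
bend_centre scene [([600.3, 98.8, 34.6], 0.63)]
bend_centre side [([599.5, 92.5, 36.7], 0.58)]
pivot wrist [([583.3, -31.3, 35.7], 0.69)]
pivot scene [([584.1, -30.6, 34.1], 0.48)]
pivot side [([586.6, -37.8, 33.3], 0.83)]
slot_middle wrist []
slot_middle scene [([547.5, 98.2, 33.4], 0.86)]
slot_middle side [([546.7, 94.2, 34.5], 0.68)]
crop0 279 219
crop0 242 153
```

View pics/dwz.png

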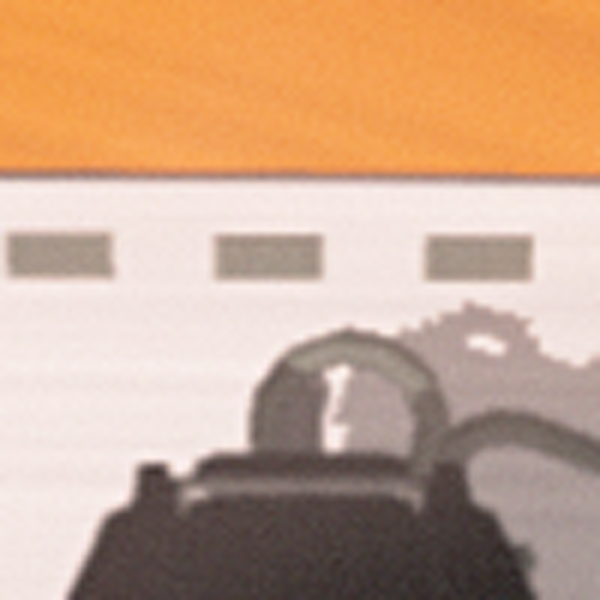

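View pics/dz.png

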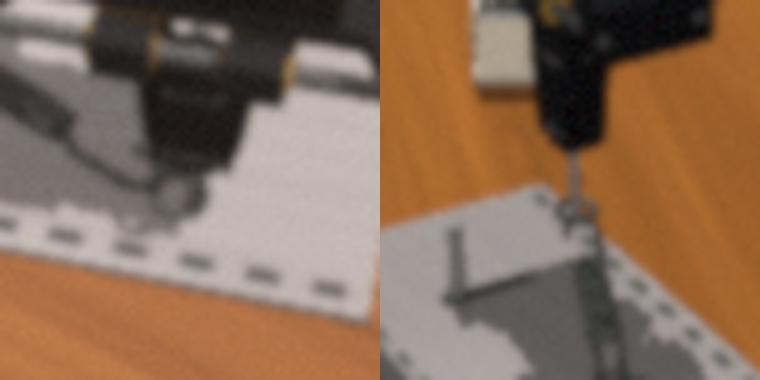

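Call:
drive_tool --increments '[[[0.07,-0.16,0],[0,0,0]],[[0.07,-0.16,0],[0,0,0]],[[0.07,-0.16,0],[0,0,0]],[[0.06,-0.14,0],[0,0,0]],[[0,0,0],[0,0,0]]]'

```text
t: 14.02
eef_pos: [602.4, 141.1, 75.2]
tcp_rot: [3.14, 0.001, 0.295]
ft_force: [-0.7, -10.7, -0.4]
opening: 0.226
```

```bash
python3 look.py e; python3 -c "
import cv2
im=cv2.imread('pics/ewrist.png'); cv2.imwrite('pics/ewz.png',cv2.resize(im[165:265,230:330],None,fx=6,fy=6,interpolation=2))"
```

```text
t 14.02 [602.4 141.1  75.2] [3.14e+00 1.00e-03 2.95e-01] F [ -0.7 -10.7  -0.4] M [-2.32  0.2  -0.07] 0.226
puller wrist [([608.2, 137.4, 22.0], 0.94)]
puller scene [([606.7, 139.3, 24.5], 0.76)]
puller side [([605.4, 140.3, 25.1], 0.51), ([546.6, 94.5, 32.6], 0.3)]
spring_eye wrist [([605.5, 134.7, 37.0], 0.88)]
spring_eye scene [([603.4, 136.6, 30.7], 0.64)]
spring_eye side [([602.9, 136.0, 35.2], 0.63)]
bend_centre wrist [([599.1, 113.8, 32.2], 0.55)]
bend_centre scene [([603.7, 115.0, 33.3], 0.48)]
bend_centre side [([601.1, 114.7, 33.9], 0.51), ([554.9, -248.1, 0.6], 0.32)]
pivot wrist [([583.8, -34.0, 34.3], 0.69)]
pivot scene [([582.5, -38.4, 31.2], 0.79)]
pivot side [([584.7, -38.2, 37.6], 0.65)]
slot_middle wrist []
slot_middle scene [([545.8, 95.8, 36.3], 0.86)]
slot_middle side [([547.2, 93.3, 34.4], 0.77)]
crop0 287 223
crop0 241 149
```

View pics/ewrist.png

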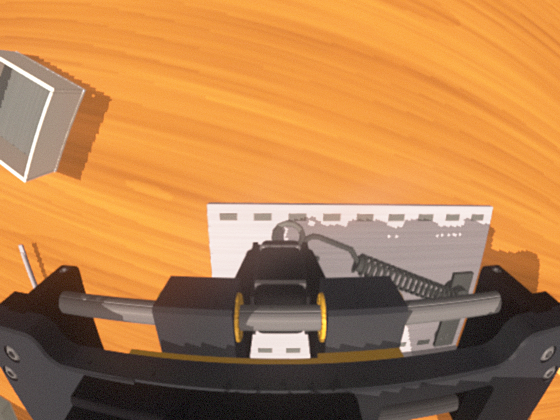

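View pics/ez.png

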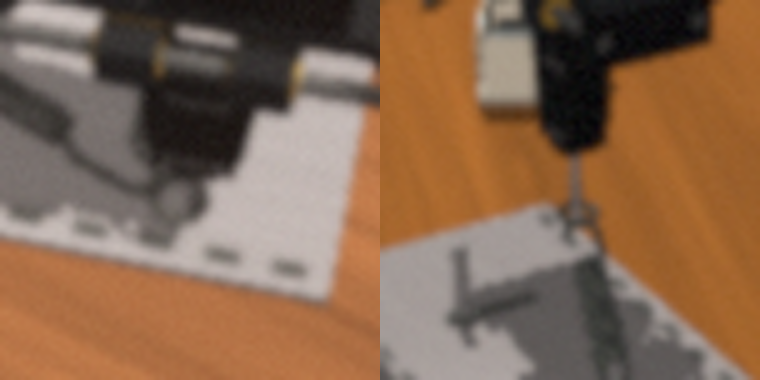

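```bash
cat > arc.py <<'E'
import sys,json
from h import *
P=np.array([584,-34.5])
def st():
    s=env.state(); p=np.array(s['eef_pos']); d=p[:2]-P; F=np.array(s['ft_force'])[:2]
    th=np.arctan2(d[1],d[0]); u=d/np.linalg.norm(d); v=np.array([-u[1],u[0]])
    print('t',round(s['t'],2),'pos',p.round(1),'rho',np.linalg.norm(d).round(1),'th',th.round(3),'Frad',(F@u).round(1),'Ftan',(F@v).round(1),'yaw',round(s['tcp_rot'][2],3),'M',np.round(s['moment'],2))
    return p[:2],th,np.linalg.norm(d),s['tcp_rot'][2]
def arc(th1,rho1,n):
    p,th,rho,yaw=st(); X=np.array([np.cos(yaw),np.sin(yaw)]);Y=np.array([np.sin(yaw),-np.cos(yaw)])
    rows=[];q=p
    for i in range(1,n+1):
        t=th+(th1-th)*i/n; r=rho+(rho1-rho)*i/n
        w=P+r*np.array([np.cos(t),np.sin(t)]); d=(w-q)/30; q=w
        rows.append([[round(float(d@X),2),round(float(d@Y),2),0],[0,0,0]])
    for i in range(0,n,5): print(json.dumps(rows[i:i+5]))
if __name__=='__main__':
    if len(sys.argv)>2: arc(float(sys.argv[1]),float(sys.argv[2]),int(sys.argv[3]))
    else: st()
E
python3 arc.py 1.86 176.6 10
```

```text
t 14.92 pos [602.3 140.4  75.2] rho 175.9 th 1.466 Frad -9.3 Ftan -0.3 yaw 0.295 M [-2.25  0.26  0.03]
[[[-0.21, -0.09, 0], [0, 0, 0]], [[-0.22, -0.08, 0], [0, 0, 0]], [[-0.22, -0.07, 0], [0, 0, 0]], [[-0.22, -0.06, 0], [0, 0, 0]], [[-0.22, -0.05, 0], [0, 0, 0]]]
[[[-0.23, -0.04, 0], [0, 0, 0]], [[-0.23, -0.04, 0], [0, 0, 0]], [[-0.23, -0.03, 0], [0, 0, 0]], [[-0.23, -0.02, 0], [0, 0, 0]], [[-0.23, -0.01, 0], [0, 0, 0]]]
```

Call:
drive_tool --increments '[[[-0.21,-0.09,0],[0,0,0]],[[-0.22,-0.08,0],[0,0,0]],[[-0.22,-0.07,0],[0,0,0]],[[-0.22,-0.06,0],[0,0,0]],[[-0.22,-0.05,0],[0,0,0]]]'

```text
t: 15.33
eef_pos: [568.1, 141.1, 75.4]
tcp_rot: [3.14, 0.0, 0.295]
ft_force: [1.1, -10.6, -1.3]
opening: 0.229
```

```bash
python3 arc.py 1.86 176.6 5
```

```text
t 15.33 pos [568.1 141.1  75.4] rho 176.3 th 1.661 Frad -10.7 Ftan -0.1 yaw 0.295 M [-2.43 -0.2  -0.  ]
[[[-0.23, -0.04, 0], [0, 0, 0]], [[-0.23, -0.04, 0], [0, 0, 0]], [[-0.23, -0.03, 0], [0, 0, 0]], [[-0.23, -0.02, 0], [0, 0, 0]], [[-0.23, -0.01, 0], [0, 0, 0]]]
```

Call:
drive_tool --increments '[[[-0.23,-0.04,0],[0,0,0]],[[-0.23,-0.04,0],[0,0,0]],[[-0.23,-0.03,0],[0,0,0]],[[-0.23,-0.02,0],[0,0,0]],[[-0.22,-0.01,0],[0,0,0]]]'

```text
t: 15.75
eef_pos: [534.8, 135.3, 75.6]
tcp_rot: [3.14, -0.001, 0.295]
ft_force: [2.5, -9.7, -1.9]
opening: 0.227
```

```bash
python3 look.py f | head -1; python3 arc.py 1.99 176.5 6;  python3 -c "
import cv2
im=cv2.imread('pics/fwrist.png'); cv2.imwrite('pics/fwz.png',cv2.resize(im[165:365,230:490],None,fx=3,fy=3,interpolation=2))"
```

```text
t 15.75 [534.8 135.3  75.6] [ 3.14e+00 -1.00e-03  2.95e-01] F [ 2.5 -9.7 -1.9] M [-2.4  -0.67  0.04] 0.227
t 16.65 pos [535.1 135.4  75.5] rho 176.8 th 1.851 Frad -9.7 Ftan 0.2 yaw 0.295 M [-2.34 -0.64 -0.02]
[[[-0.14, 0.0, 0], [0, 0, 0]], [[-0.14, 0.0, 0], [0, 0, 0]], [[-0.14, 0.01, 0], [0, 0, 0]], [[-0.14, 0.01, 0], [0, 0, 0]], [[-0.14, 0.01, 0], [0, 0, 0]]]
[[[-0.14, 0.02, 0], [0, 0, 0]]]
```

View pics/fwz.png

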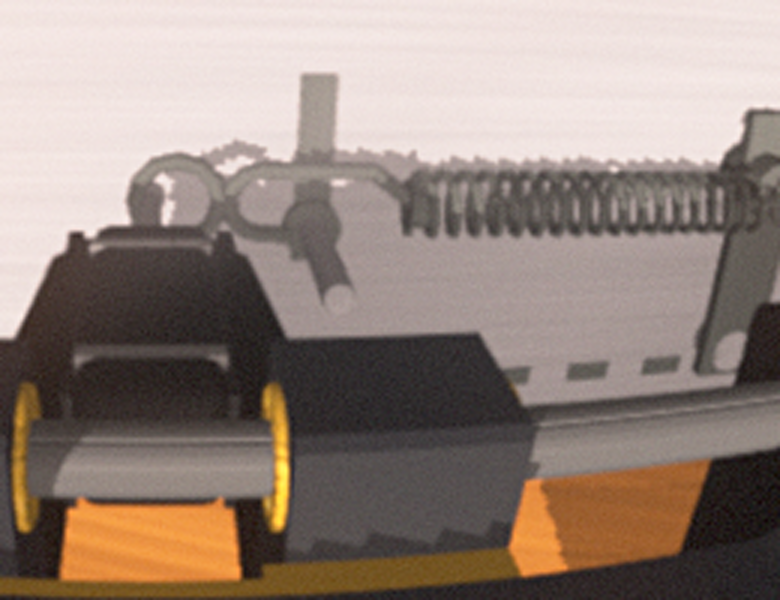

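View pics/fz.png

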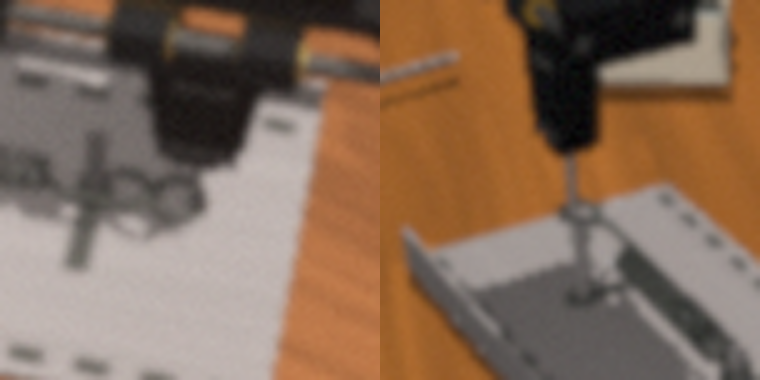

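Run:
```python
from h import *
from arc import P
p=env.read_camera('wrist')
for n,u,v,z in [('base',312,222,6),('top',339,297,50),('tip',296,236,34),('eyeC',178,205,34),('bendout',222,200,34),('shankA',360,172,34),('shankB',270,170,34),('pivot?',775,185,34)]:
    w=atz(p,230+u/3,165+v/3,z,True)[:2]; d=w-P; print(n,w.round(1),'r',np.linalg.norm(d).round(1),'th',np.arctan2(d[1],d[0]).round(3))
```

```text
base [532.4  89. ] r 133.9 th 1.966
top [531.9  89.6] r 134.5 th 1.968
tip [537.6  99.8] r 142.1 th 1.903
eyeC [537.2 129.2] r 170.2 th 1.85
bendout [541.3 119.7] r 160.0 th 1.841
shankA [557.2  90.7] r 128.0 th 1.782
shankB [551.6 111.3] r 149.4 th 1.79
pivot? [586.9 -25.8] r 9.2 th 1.247
```

Call:
drive_tool --increments '[[[-0.14,-0.01,0],[0,0,0]],[[-0.14,0,0],[0,0,0]],[[-0.14,0,0],[0,0,0]],[[-0.14,0.01,0],[0,0,0]],[[-0.08,0.01,0],[0,0,0]]]'

```text
t: 17.12
eef_pos: [516.9, 129.6, 75.7]
tcp_rot: [3.14, -0.002, 0.295]
ft_force: [4.7, -8.9, -0.9]
opening: 0.233
```

```bash
python3 arc.py 1.995 176.5 4;  python3 -c "
from h import *
shot('wrist','gwrist.png')
im=cv2.imread('pics/gwrist.png'); cv2.imwrite('pics/gwz.png',cv2.resize(im[165:365,230:490],None,fx=3,fy=3,interpolation=2))"
```

```text
t 17.12 pos [516.9 129.6  75.7] rho 177.3 th 1.959 Frad -10.0 Ftan -1.0 yaw 0.295 M [-2.26 -0.94  0.  ]
[[[-0.05, 0.01, 0], [0, 0, 0]], [[-0.05, 0.01, 0], [0, 0, 0]], [[-0.05, 0.01, 0], [0, 0, 0]], [[-0.05, 0.01, 0], [0, 0, 0]]]
```

View pics/gwz.png

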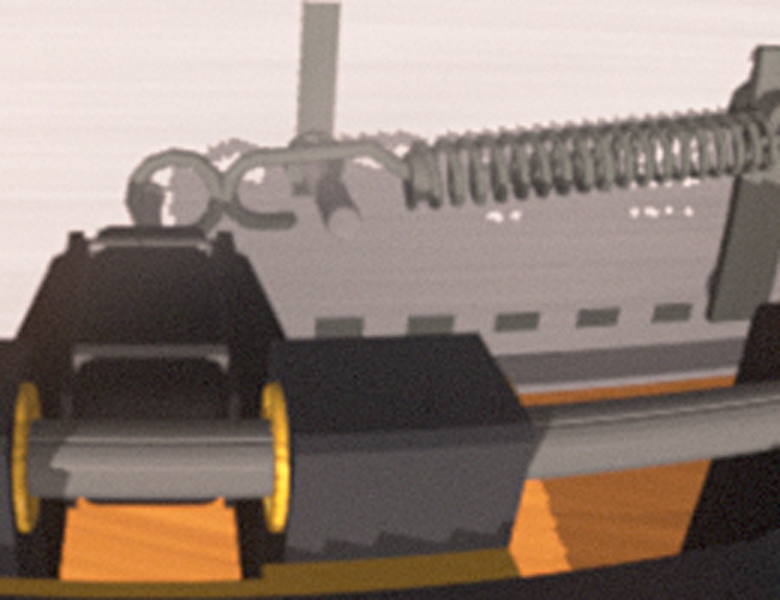

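Call:
drive_tool --increments '[[[-0.05,0.01,0],[0,0,0]],[[-0.05,0.01,0],[0,0,0]],[[-0.04,0.01,0],[0,0,0]],[[-0.03,0.01,0],[0,0,0]],[[0,0,0],[0,0,0]]]'

```text
t: 17.58
eef_pos: [512.7, 127.0, 75.7]
tcp_rot: [3.14, -0.002, 0.295]
ft_force: [4.9, -8.6, -2.0]
opening: 0.232
```

```bash
python3 arc.py 2.005 176.5 3;  python3 -c "
from h import *
shot('wrist','hwrist.png')
im=cv2.imread('pics/hwrist.png'); cv2.imwrite('pics/hwz.png',cv2.resize(im[165:365,230:490],None,fx=3,fy=3,interpolation=2))"; python3 arc.py
```

```text
t 17.58 pos [512.7 127.   75.7] rho 176.5 th 1.987 Frad -9.8 Ftan -1.0 yaw 0.295 M [-2.18 -0.99 -0.04]
[[[-0.04, 0.0, 0], [0, 0, 0]], [[-0.04, 0.01, 0], [0, 0, 0]], [[-0.04, 0.01, 0], [0, 0, 0]]]
t 17.63 pos [512.8 127.   75.7] rho 176.5 th 1.986 Frad -11.3 Ftan -0.0 yaw 0.295 M [-2.22 -0.95 -0.05]
```

View pics/hwz.png

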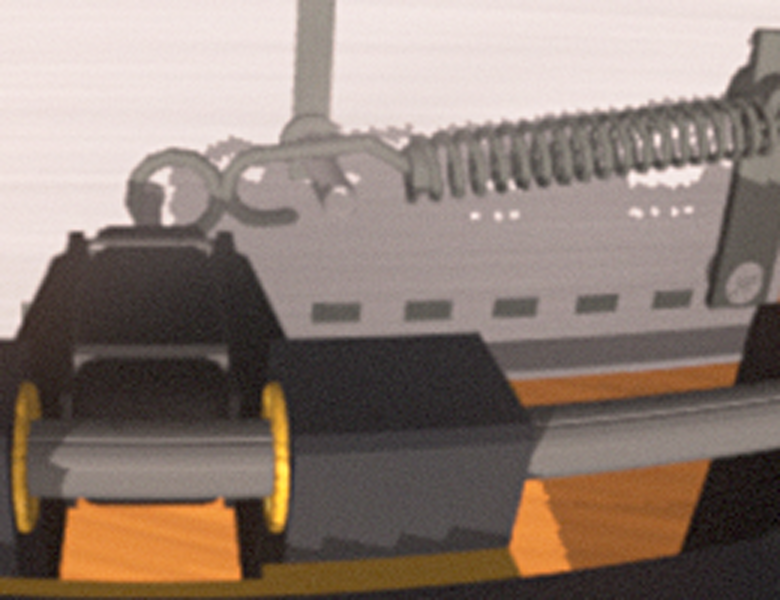

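Call:
drive_tool --increments '[[[-0.04,0.01,0],[0,0,0]],[[0,0,0],[0,0,0]]]'

```text
t: 17.8
eef_pos: [511.7, 126.4, 75.7]
tcp_rot: [3.14, -0.002, 0.295]
ft_force: [3.9, -9.5, -2.0]
opening: 0.231
```

```bash
python3 arc.py 1.985 164 4
```

```text
t 17.8 pos [511.7 126.4  75.7] rho 176.4 th 1.993 Frad -10.3 Ftan 0.3 yaw 0.295 M [-2.16 -0.96 -0.04]
[[[0.03, 0.1, 0], [0, 0, 0]], [[0.02, 0.1, 0], [0, 0, 0]], [[0.02, 0.1, 0], [0, 0, 0]], [[0.02, 0.1, 0], [0, 0, 0]]]
```

Call:
drive_tool --increments '[[[0.02,0.1,0],[0,0,0]],[[0.02,0.1,0],[0,0,0]],[[0.02,0.1,0],[0,0,0]],[[0.02,0.1,0],[0,0,0]],[[0,0,0],[0,0,0]]]'

```text
t: 18.22
eef_pos: [517.6, 115.5, 75.7]
tcp_rot: [3.14, -0.002, 0.294]
ft_force: [3.2, -7.0, -1.2]
opening: 0.232
```

```bash
python3 arc.py 1.975 157 3;  python3 -c "
from h import *
shot('wrist','iwrist.png')
im=cv2.imread('pics/iwrist.png'); cv2.imwrite('pics/iwz.png',cv2.resize(im[165:365,230:490],None,fx=3,fy=3,interpolation=2))"
```

```text
t 18.22 pos [517.6 115.5  75.7] rho 164.1 th 1.988 Frad -7.7 Ftan -0.0 yaw 0.294 M [-1.66 -0.77 -0.03]
[[[0.03, 0.08, 0], [0, 0, 0]], [[0.03, 0.08, 0], [0, 0, 0]], [[0.03, 0.08, 0], [0, 0, 0]]]
```

View pics/iwz.png

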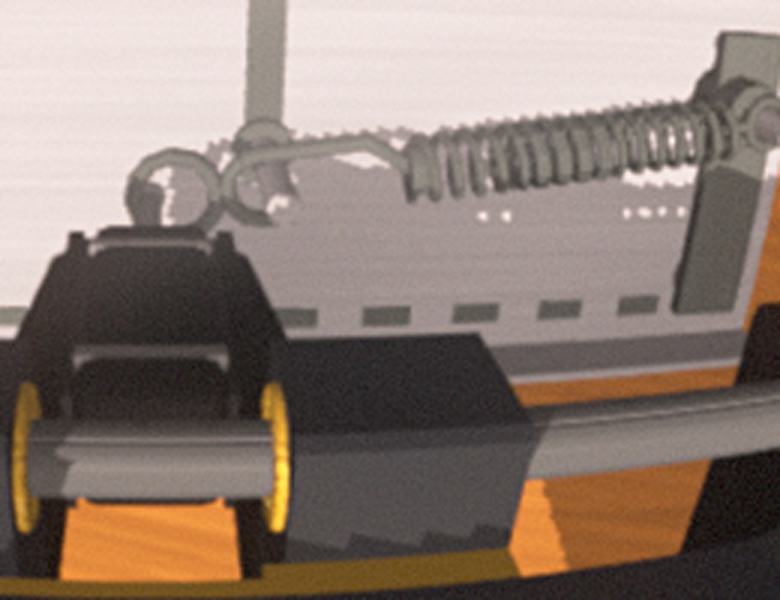

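Hook around the post (post near 265,180 in the crop, inside the bend). Continue letting back.

Call:
drive_tool --increments '[[[0.03,0.08,0],[0,0,0]],[[0.03,0.08,0],[0,0,0]],[[0.03,0.08,0],[0,0,0]],[[0,0,0],[0,0,0]]]'

```text
t: 18.6
eef_pos: [521.3, 110.1, 75.5]
tcp_rot: [-3.141, -0.001, 0.294]
ft_force: [0.3, -0.2, -0.5]
opening: 0.23
```

```bash
python3 arc.py 1.967 152 3
```

```text
t 18.6 pos [521.3 110.1  75.5] rho 157.6 th 1.98 Frad -0.3 Ftan -0.2 yaw 0.294 M [-0.07 -0.11 -0.07]
[[[0.03, 0.06, 0], [0, 0, 0]], [[0.03, 0.06, 0], [0, 0, 0]], [[0.03, 0.06, 0], [0, 0, 0]]]
```

Call:
drive_tool --increments '[[[0.03,0.06,0],[0,0,0]],[[0.03,0.06,0],[0,0,0]],[[0.03,0.06,0],[0,0,0]],[[0,0,0],[0,0,0]]]'

```text
t: 18.93
eef_pos: [525.3, 105.5, 75.4]
tcp_rot: [3.142, -0.0, 0.294]
ft_force: [-0.3, 0.6, -1.5]
opening: 0.23
```

```bash
python3 arc.py ;  python3 -c "
from h import *
shot('wrist','jwrist.png')
im=cv2.imread('pics/jwrist.png'); cv2.imwrite('pics/jwz.png',cv2.resize(im[165:365,230:490],None,fx=3,fy=3,interpolation=2))"
```

```text
t 18.93 pos [525.3 105.5  75.4] rho 151.8 th 1.968 Frad 0.7 Ftan 0.1 yaw 0.294 M [-0.02  0.01  0.  ]
```

View pics/jwz.png

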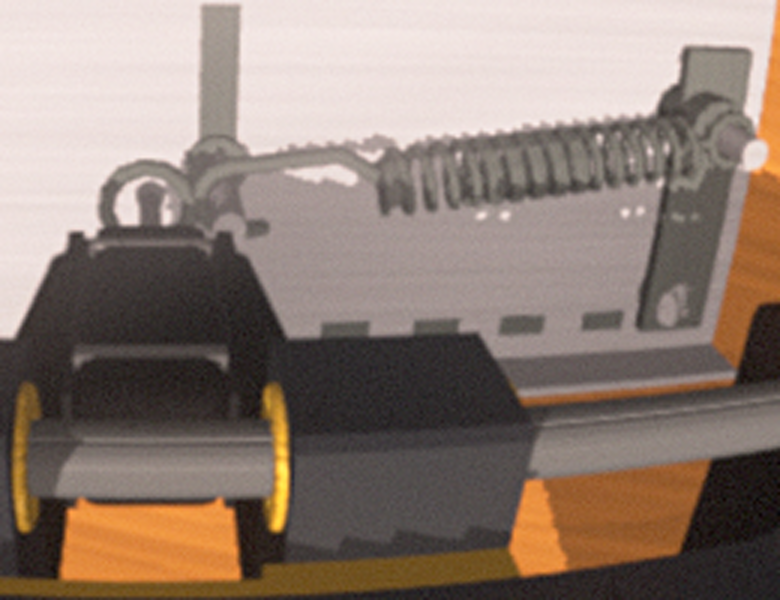

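Call:
drive_tool --increments '[[[0,0,-0.1],[0,0,0]],[[0,0,-0.2],[0,0,0]],[[0,0,-0.2],[0,0,0]],[[0,0,-0.2],[0,0,0]],[[0,0,-0.3],[0,0,0]]]'

```text
t: 19.4
eef_pos: [525.0, 105.6, 106.0]
tcp_rot: [3.142, 0.0, 0.294]
ft_force: [-0.3, -0.1, 0.1]
opening: 0.227
```

Call:
drive_tool --increments '[[[0,0,-0.6],[0,0,0]],[[0,0,-0.8],[0,0,0]],[[0,0,-0.6],[0,0,0]],[[0,0,-0.1],[0,0,0]],[[0,0,0],[0,0,0]]]'

```text
t: 19.82
eef_pos: [525.5, 105.6, 169.8]
tcp_rot: [3.141, -0.003, 0.294]
ft_force: [-0.2, -0.4, -1.5]
opening: 0.228
```

```bash
python3 look.py k;  python3 -c "
from h import *
im=cv2.imread('pics/kwrist.png'); cv2.imwrite('pics/kwz.png',cv2.resize(im[165:365,230:490],None,fx=3,fy=3,interpolation=2))
im=cv2.imread('pics/s2.png')
p=env.read_camera('scene'); print('hole',atz(p,179.5,168.4,55))"
python3 plan.py 552.2 -251.8 155 -0.311
```

```text
t 19.82 [525.5 105.6 169.8] [ 3.141e+00 -3.000e-03  2.940e-01] F [-0.2 -0.4 -1.5] M [ 0.01 -0.04 -0.03] 0.228
puller wrist [([529.0, 105.8, 115.5], 0.94)]
puller scene [([528.7, 103.0, 118.8], 0.79)]
puller side [([527.8, 105.4, 115.9], 0.49)]
spring_eye wrist [([528.0, 105.6, 37.0], 0.82), ([405.7, 340.2, -2.2], 0.59)]
spring_eye scene [([525.2, 105.7, 34.0], 0.67), ([585.1, -30.3, 34.8], 0.36)]
spring_eye side [([527.4, 109.7, 35.2], 0.58)]
bend_centre wrist [([531.9, 83.2, 34.1], 0.89)]
bend_centre scene [([533.1, 87.0, 35.6], 0.62)]
bend_centre side [([533.4, 83.3, 35.7], 0.37)]
pivot wrist [([585.1, -32.1, 33.2], 0.8), ([551.9, -252.2, 2.6], 0.33)]
pivot scene [([582.0, -38.0, 29.5], 0.74)]
pivot side [([587.1, -36.1, 35.5], 0.69)]
slot_middle wrist [([548.5, 93.1, 37.9], 0.65)]
slot_middle scene [([546.1, 98.3, 34.8], 0.77)]
slot_middle side [([547.9, 93.0, 35.5], 0.74)]
crop0 289 188
crop0 215 159
hole [ 554.11245616 -248.98089238   55.        ]
t 20.77 pos [525.1 105.6 168.4] rot [ 3.142 -0.     0.294] F [ 0.4 -0.4 -0.9] n 14
[[[-0.18, 0.83, 0.03], [0.0, -0.0, 0.54]], [[-0.15, 0.84, 0.03], [0.0, -0.0, 0.54]], [[-0.11, 0.85, 0.03], [0.0, -0.0, 0.54]], [[-0.08, 0.85, 0.03], [0.0, -0.0, 0.54]], [[-0.04, 0.85, 0.03], [0.0, -0.0, 0.54]]]
[[[-0.0, 0.85, 0.03], [0.0, -0.0, 0.54]], [[0.03, 0.85, 0.03], [0.0, -0.0, 0.54]], [[0.07, 0.85, 0.03], [0.0, -0.0, 0.54]], [[0.11, 0.85, 0.03], [0.0, -0.0, 0.54]], [[0.14, 0.84, 0.03], [0.0, -0.0, 0.54]]]
[[[0.18, 0.83, 0.03], [0.0, -0.0, 0.54]], [[0.22, 0.83, 0.03], [0.0, -0.0, 0.54]], [[0.25, 0.82, 0.03], [0.0, -0.0, 0.54]], [[0.29, 0.8, 0.03], [0.0, -0.0, 0.54]]]
```

View pics/kwz.png

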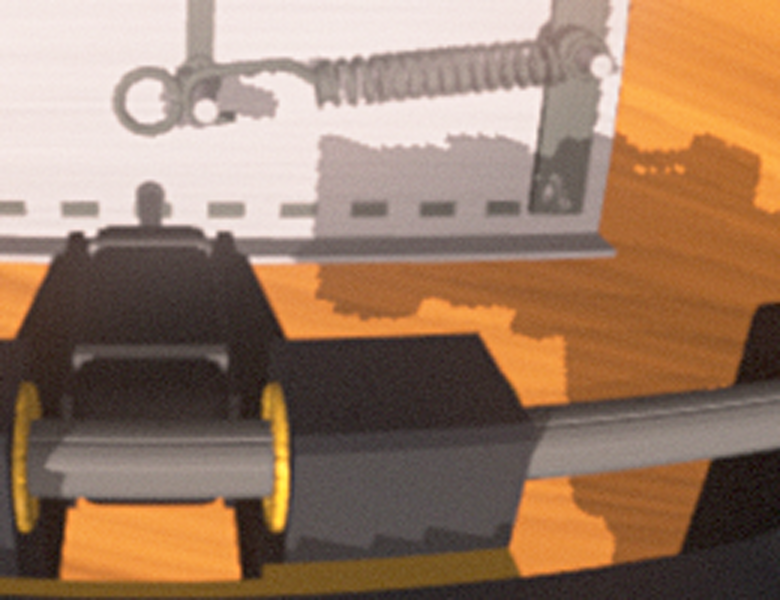

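View pics/kz.png

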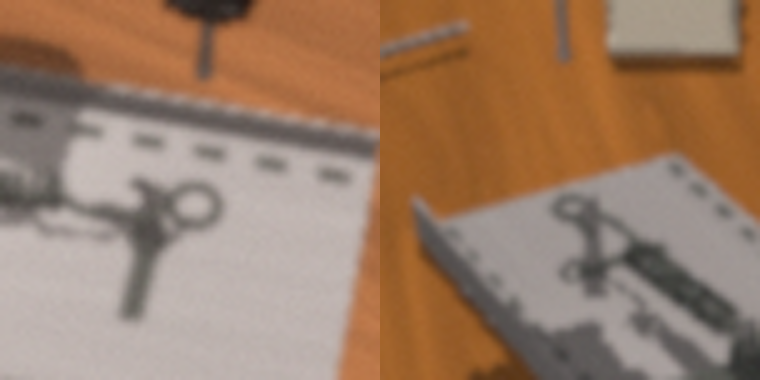

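Call:
drive_tool --increments '[[[-0.18,0.83,0.03],[0,0,0.54]],[[-0.15,0.84,0.03],[0,0,0.54]],[[-0.11,0.85,0.03],[0,0,0.54]],[[-0.08,0.85,0.03],[0,0,0.54]],[[-0.04,0.85,0.03],[0,0,0.54]]]'

```text
t: 21.18
eef_pos: [534.7, -23.2, 164.0]
tcp_rot: [3.141, -0.0, 0.076]
ft_force: [-0.2, 0.2, -0.6]
opening: 0.23
```

Call:
drive_tool --increments '[[[0,0.85,0.03],[0,0,0.54]],[[0.03,0.85,0.03],[0,0,0.54]],[[0.07,0.85,0.03],[0,0,0.54]],[[0.11,0.85,0.03],[0,0,0.54]],[[0.14,0.84,0.03],[0,0,0.54]]]'

```text
t: 21.6
eef_pos: [544.2, -150.9, 159.5]
tcp_rot: [3.141, -0.0, -0.14]
ft_force: [0.7, -0.3, -1.1]
opening: 0.234
```

Call:
drive_tool --increments '[[[0.18,0.83,0.03],[0,0,0.54]],[[0.22,0.83,0.03],[0,0,0.54]],[[0.25,0.82,0.03],[0,0,0.54]],[[0.29,0.8,0.03],[0,0,0.54]],[[0,0,0],[0,0,0]]]'

```text
t: 22.02
eef_pos: [552.2, -255.6, 155.5]
tcp_rot: [3.141, -0.001, -0.316]
ft_force: [-0.3, -0.2, -1.1]
opening: 0.225
```

Call:
drive_tool --increments '[[[0,0,0],[0,0,0]],[[0,0,0],[0,0,0]]]'

```text
t: 22.18
eef_pos: [551.8, -251.2, 155.7]
tcp_rot: [-3.141, 0.001, -0.31]
ft_force: [1.0, 1.1, -0.2]
opening: 0.233
```

```bash
python3 plan.py 552.2 -251.8 120 -0.311
```

```text
t 22.18 pos [ 551.8 -251.2  155.7] rot [-3.141e+00  1.000e-03 -3.100e-01] F [ 1.   1.1 -0.2] n 2
[[[0.01, 0.01, 0.59], [-0.0, 0.0, 0.0]], [[0.01, 0.01, 0.59], [-0.0, 0.0, 0.0]]]
```

Down to TCP z≈118 (tip ≈67, 12 mm above the stand) and look.

Call:
drive_tool --increments '[[[0.01,0.02,0.5],[0,0,0]],[[0,0,0.5],[0,0,0]],[[0,0,0.25],[0,0,0]],[[0,0,0],[0,0,0]],[[0,0,0],[0,0,0]]]'

```text
t: 22.6
eef_pos: [552.2, -251.7, 118.5]
tcp_rot: [-3.142, 0.0, -0.31]
ft_force: [-0.4, 0.2, -0.5]
opening: 0.229
```

Run:
```python
from h import *
s=env.state(); print(s['t'],s['eef_pos'].round(1),np.round(s['tcp_rot'],3))
P={n:shot(n,'m'+n+'.png') for n in ['wrist','scene','side']}
w=cv2.imread('pics/mwrist.png'); cv2.imwrite('pics/mwz.png',cv2.resize(w[150:260,220:350],None,fx=6,fy=5.4,interpolation=2))
A=[]
for n in ('scene','side'):
    u,v=map(int,proj(P[n],(553,-251,60))); print(n,u-35,v-35)
    A.append(cv2.resize(cv2.imread('pics/m%s.png'%n)[v-35:v+35,u-35:u+35],None,fx=5.5,fy=5.5,interpolation=2))
cv2.imwrite('pics/mz.png',np.hstack(A))
for n,p in P.items():
    print(n,[(np.round(a['point'],1).tolist(),round(a['score'],2)) for a in env.tip_of('puller',p)[:1]],[(np.round(a['point'],1).tolist(),round(a['score'],2)) for a in env.tip_of('tool_stand',p)[:1]])
```

```text
22.6 [ 552.2 -251.7  118.5] [-3.142  0.    -0.31 ]
scene 143 131
side 263 243
wrist [([554.3, -250.8, 66.6], 0.76)] [([549.9, -249.1, 3.9], 0.67)]
scene [([556.6, -252.2, 71.2], 0.41)] [([551.4, -250.0, 3.2], 0.87)]
side [([553.4, -253.5, 70.5], 0.38)] [([556.9, -250.5, -1.2], 0.8)]
```

View pics/mwz.png

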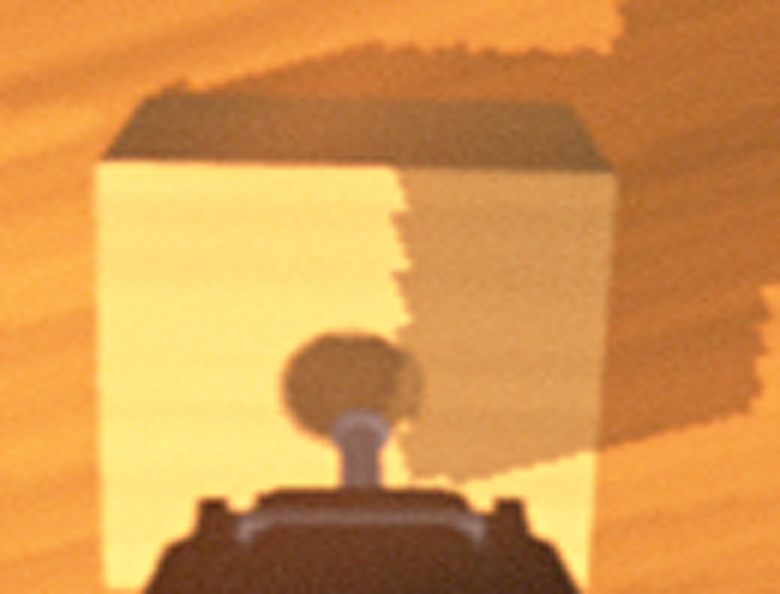

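View pics/mz.png

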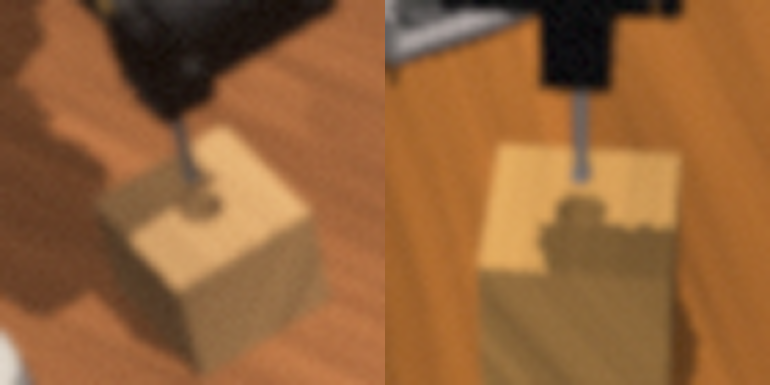

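Run:
```python
from h import *
p=env.read_camera('wrist')
print('hole',atz(p,220+352/6,150+387/5.4,55,True).round(1),'tip',atz(p,220+361/6,150+436/5.4,71.3,True).round(1))
```

```text
hole [ 553.2 -251.9   55. ] tip [ 551.8 -252.6   71.3]
```

Call:
drive_tool --increments '[[[0.03,-0.03,0.3],[0,0,0]],[[0,0,0.4],[0,0,0]],[[0,0,0.4],[0,0,0]],[[0,0,0.4],[0,0,0]],[[0,0,0.2],[0,0,0]]]'

```text
t: 23.52
eef_pos: [552.4, -251.4, 64.7]
tcp_rot: [-3.141, 0.003, -0.311]
ft_force: [0.6, 0.0, -0.8]
opening: 0.229
```

Call:
drive_tool --increments '[[[0,0,0.13],[0,0,0]],[[0,0,0],[0,0,0]]]'

```text
t: 23.68
eef_pos: [552.9, -251.6, 62.2]
tcp_rot: [-3.141, 0.002, -0.311]
ft_force: [-0.0, 0.1, -0.3]
opening: 0.229
```

Call:
drive_tool --increments '[[[0,0,0.03],[0,0,0]],[[0,0,0.02],[0,0,0]],[[0,0,0],[0,0,0]]]'

```text
t: 23.93
eef_pos: [553.4, -251.9, 62.3]
tcp_rot: [3.141, -0.001, -0.311]
ft_force: [0.5, 0.4, -0.3]
opening: 0.231
```

Run:
```python
from h import *
s=env.state(); print(s['t'],s['eef_pos'].round(2),np.round(s['ft_force'],2),np.round(s['moment'],2))
p=shot('side','n.png'); cv2.imwrite('pics/nz.png',cv2.resize(cv2.imread('pics/n.png')[220:320,255:345],None,fx=6,fy=6,interpolation=2))
```

```text
23.9333 [ 553.42 -251.89   62.31] [ 0.53  0.45 -0.31] [0.07 0.02 0.04]
```

View pics/nz.png

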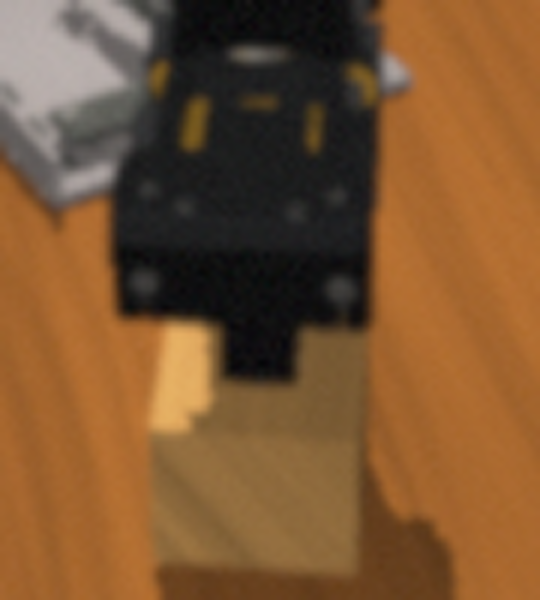

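Lower another 1.5 mm and feel for seating.

Call:
drive_tool --increments '[[[0,0,0.03],[0,0,0]],[[0,0,0.02],[0,0,0]],[[0,0,0],[0,0,0]],[[0,0,0],[0,0,0]]]'

```text
t: 24.32
eef_pos: [553.3, -251.8, 60.6]
tcp_rot: [3.141, -0.0, -0.311]
ft_force: [1.0, -0.2, 1.6]
opening: 0.231
```

Call:
drive_tool --increments '[[[0,0,0],[0,0,0]],[[0,0,0],[0,0,0]],[[0,0,0],[0,0,0]],[[0,0,0],[0,0,0]],[[0,0,0],[0,0,0]]]' --jaw 0.6

```text
t: 24.73
eef_pos: [553.2, -251.8, 60.4]
tcp_rot: [3.142, -0.0, -0.311]
ft_force: [0.4, 0.1, 0.1]
opening: 0.522
```

Call:
drive_tool --increments '[[[0,0,0],[0,0,0]],[[0,0,0],[0,0,0]],[[0,0,0],[0,0,0]]]'

```text
t: 24.98
eef_pos: [553.2, -251.8, 60.4]
tcp_rot: [3.142, -0.0, -0.311]
ft_force: [-0.0, 1.2, -0.0]
opening: 0.737
```

Call:
drive_tool --increments '[[[0,0,-0.2],[0,0,0]],[[0,0,-0.6],[0,0,0]],[[0,0,-0.8],[0,0,0]],[[0,0,-0.8],[0,0,0]],[[0,0,-0.8],[0,0,0]]]'

```text
t: 25.4
eef_pos: [553.1, -251.7, 157.9]
tcp_rot: [3.142, 0.0, -0.311]
ft_force: [0.8, 0.2, -0.5]
opening: 0.797
```

Call:
drive_tool --increments '[[[0,0,-0.8],[0,0,0]],[[0,0,-0.6],[0,0,0]],[[-0.9,0,-0.3],[0,0,0]],[[-0.9,0,0],[0,0,0]],[[-0.9,0,0],[0,0,0]]]'

```text
t: 25.82
eef_pos: [475.2, -226.6, 208.3]
tcp_rot: [3.141, -0.002, -0.311]
ft_force: [-0.0, -0.1, -0.3]
opening: 0.801
```

Call:
drive_tool --increments '[[[-0.5,0,0],[0,0,0]],[[0,0,0],[0,0,0]],[[0,0,0],[0,0,0]]]'

```text
t: 26.07
eef_pos: [462.0, -222.6, 208.3]
tcp_rot: [3.141, -0.001, -0.311]
ft_force: [1.0, 0.2, 0.2]
opening: 0.801
```

Run:
```python
from h import *
s=env.state(); print(s['t'],s['eef_pos'].round(1),s['opening'],np.round(s['ft_force'],1))
P={n:shot(n,'q'+n+'.png') for n in ['wrist','scene','side']}
for n,p in P.items():
  for t in ('puller','tool_stand','bend_centre','spring_eye'):
    print(n,t,[(np.round(a['point'],1).tolist(),round(a['score'],2)) for a in env.tip_of(t,p)[:1]])
s=cv2.imread('pics/qscene.png'); d=cv2.imread('pics/qside.png')
r=lambda x,k:cv2.resize(x,(390,290),interpolation=2)
cv2.imwrite('pics/qz.png',np.vstack([np.hstack([r(s[125:215,140:260],4),r(s[195:285,230:350],4)]),np.hstack([r(d[235:325,240:360],4),r(d[180:260,220:327],4)])]))
```

```text
26.0667 [ 462.  -222.6  208.3] 0.8005215257589819 [1.  0.2 0.2]
wrist puller [([556.6, -253.6, 8.0], 0.64)]
wrist tool_stand [([550.4, -249.6, 3.7], 0.95)]
wrist bend_centre [([529.3, 85.4, 32.3], 0.61)]
wrist spring_eye [([527.7, 102.1, 37.5], 0.44)]
scene puller [([558.4, -253.8, 12.6], 0.6)]
scene tool_stand [([549.6, -251.2, 3.4], 0.86)]
scene bend_centre [([535.3, 87.9, 41.3], 0.61)]
scene spring_eye [([525.3, 106.9, 28.9], 0.6)]
side puller []
side tool_stand [([558.8, -247.8, -1.9], 0.97)]
side bend_centre [([533.9, 90.6, 31.2], 0.38)]
side spring_eye [([527.0, 107.7, 36.1], 0.39)]
```

View pics/qz.png

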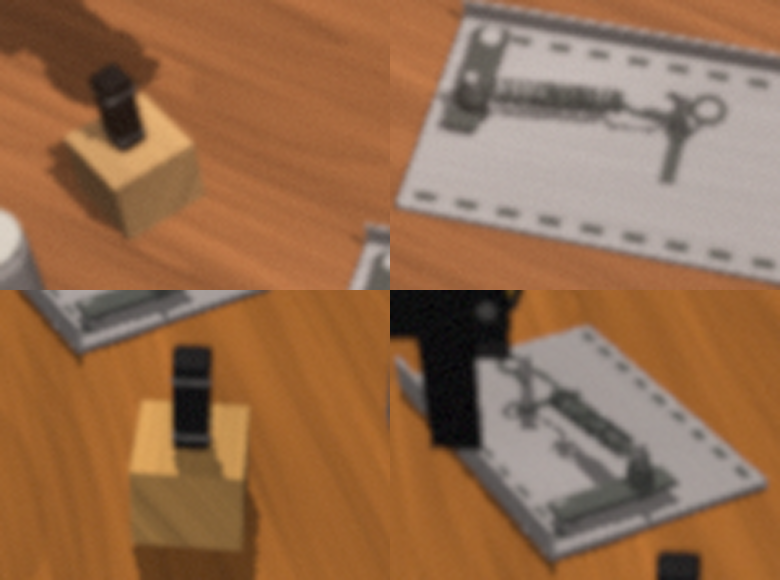

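View pics/qscene.png

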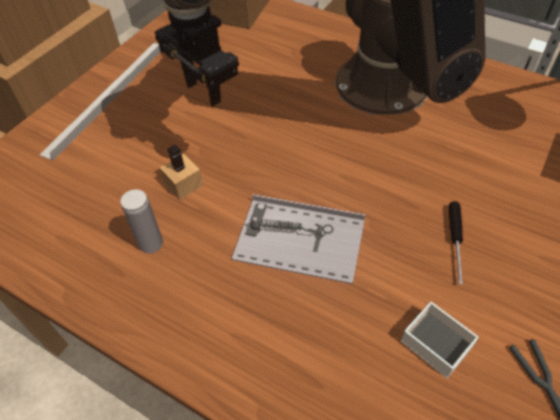

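The pictures show the puller upright in the stand (scene about 177,158) and the hook on the post (scene about 318,232). The tub, screwdriver and can are where they were, and the arm is clear.

```bash
python3 -c "
from h import *
print(env.job_done())"
```

```text
the job is handed in; nothing more can be done
None
```

The spring's hook is on the anchor post, held there by the spring's own pull. The puller is back upright in its stand, and I handed the job in at about 26 s of the 72 s allowed.

- **What I did:** I put the ball tip into the eye and stretched the spring to about 40 mm. I swung it round until the post was inside the hook's mouth, at about (532, 89) mm, then let it back slowly.
- **Stretch and force:** The pull peaked at about 11 N and the stretch at about 40 mm, judged from the wrist force and the tip's distance from the pivot. I did not feel a clear sideways contact with the post, so I relied on the wrist pictures to see that it was inside the hook.
- **Hook holding:** While letting back, the force on the puller dropped to about 0 N with the tip 157.6 mm from the pivot. This puts the resting stretch at about 21 mm, inside the expected 16.5 to 24.5 mm.
- **Last checks:**
  - Pictures from all cameras after I let go of the puller show the hook round the post and the puller upright in its stand.
  - The tub, screwdriver and can are unmoved, and the arm is clear of everything.
  - The networks' position for the spring eye matches that, within their few-millimetre error.
  - The side camera's network did not find the puller in that last picture, though it is plain to see there.

No other check failed or disagreed.

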